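Make up two spare-parts kits in foam trays

ROBOT

A 7-joint arm with a two-finger parallel gripper is mounted at the origin on a cart in front of the work surface, level with it; the furniture and walls round the work are solid. World frame = base frame: x ahead of the robot, y to its left, z up, the work surface at z = 0. Lengths are in m, angles in rad, forces in N, time in s.
With the tool pointing down it reaches from about 0.425 to 0.875 m from the base axis. Payload 4.7 kg.
Tool frame: the origin (TCP) lies midway between the tips of the shut fingers; the grasp point (between the pads) lies 19 mm behind it (ctrl.grip_point_offset is the distance from the TCP to the grasp point, in m); z points along the fingers, y is the line along which they close (so a half turn about z gives the same grasp; the last joint's range is limited). The gripper opens to 87 mm and grips with 3 to 60 N. Pads are 19 mm wide; open, the fingers measure 117 mm over their backs; the gripper's body (75 mm by 190 mm) begins 51 mm behind the grasp point.
Start: joints at [-1.3, 0.321, -0.07, 1.45, 0.023, 1.371, -0.057], TCP at [0.165, 0.629, 0.201] pointing down, gripper open.
Joint ranges: [-2.86, 2.86], [-0.3, 2.09], [-1.38, 1.24], [0.06, 2.45], [-1.56, 4.7], [0.09, 2.05], [-2.69, 2.69]. Speed limits (rad/s): [2.57, 2.57, 3.14, 3.14, 3.14, 3.14, 3.14].

INTERFACE

Orientations are given as a rotation vector (axis times angle).
In Python, from bench import ctrl gives the robot as it stands. The module is installed in compiled form; this text tells all that it offers.
- The arm moves only by the shell command python3 -m handwheel 'ROWS' [OPENING] [FORCE]. ROWS is JSON, a list of rows, each an object of numbers: "x", "y", "z": the shift along the tool's x, y, z in m; "wx", "wy", "wz": the turn, a rotation vector about the tool's x, y, z in degrees. A call has 1 to 10 rows; each row is the pose to reach, as a shift and turn from the pose commanded when the call began, along the tool's axes at that moment; what a row does not reach only later rows make up. A row lasts 1/12 s, in which the tool goes at most 41.7 mm and 7.16 degrees, less where a joint would pass 70% of its speed; a pose out of reach is approached as far as the arm can. A call with a gripper value outside its range is refused whole. OPENING is the finger opening in m, from 0 to 0.087, set as the call begins (- or left out, the last holds). The fingers move at their own pace and stop on an object; FORCE is the grip in N (left out, the last holds). Time passes only in rows, so rows that repeat a pose let the fingers close. It gives the time, the measured TCP pose, the force, the opening and the grip force at its end, in the units of the state.
- ctrl.get_state(): the state, without advancing time (a new reading comes with each control period).
- ctrl.get_image(name): name is "scene" or "top" or "wrist"; returns a dict with "image" (400x640x3 uint8, red, green, blue), "K" (3x3 intrinsics, pixels), "world_to_cam" (4x4, takes a point from world to camera coordinates); the wrist camera has in their place "hand_eye" (4x4, takes a point from camera to tool coordinates, whose origin is the TCP and whose axes are the flange's). Camera axes: x right, y down, z forward; pixel columns grow to the right and rows downward; lengths in m; the calibration is good to about 2 mm. A picture is of the moment at which its call begins: read the wrist's pose just before it. There is no depth.
- ctrl.close_job(): hands the job in; it is judged then, once.
The state is a dict: "time": time; "joint_positions": joint angles; "qd": joint speeds; "joint_torque": joint torques, N m; "position": TCP position; "tool_rot": TCP orientation; "ft_force": force on the tool from outside, world axes, zero at the start; "torque": the same for the moment, N m; "grip_width": opening from 0.0 (shut) to 1.0 (fully open); "grip_force": force on a finger pad.
Only numpy, scipy, OpenCV 4.12 (cv2) and the standard library are available. Lean on these libraries where they do the work, as an engineer would, in place of code of your own. Each camera call takes 0.05 s, during which the arm holds its last target. There are 200 camera calls.

TASK

Make up the two spare-parts kits: the tray with two pockets gets the contactor and one of the grey terminal blocks, the tray with three pockets gets the USB adapter, the other terminal block and the relay. Seat each part fully down on the floor of the pocket cut to its shape, the same way up as it stands in the stock (the contactor on its back). Leave the memory stick, the tape roll and the hex key where they lie.

Things in the scene. Friction and masses are not known exactly. Their poses are not given: they have to be found in the camera images.
- tray_power: kitting tray with TWO pockets, 200 (its x; + 7.5 mm grip at each end) x 76 x 14 mm, grey rim, black foam, fixed. Origin: centre of its underside, z up. Rectangular pockets 10 to 12 mm larger than their parts, in a row along x at y = 0, rim at z 14, corner pips to 17 mm: contactor's at x = -44, 90 (along x) x 57 mm, floor at z 6 mm; terminal block's at x = +56, 60 (along x) x 22 mm, floor at z 6 mm
- tray_control: kitting tray with THREE pockets, 200 (its x; + 7.5 mm grip at each end) x 76 x 14 mm, grey rim, black foam, fixed. Origin: centre of its underside, z up. Rectangular pockets 10 to 12 mm larger than their parts, in a row along x at y = 0, rim at z 14, corner pips to 17 mm: adapter's at x = -50.5, 79 (along x) x 42 mm, floor z 9 mm; terminal block's at x = +28.5, 60 (along x) x 22 mm, floor z 6 mm; relay's at x = +81, 26 (along x) x 40 mm, floor z 6 mm
- contactor_mid (a point): contactor, the largest part, lying on its back: a light block 78 mm long (its z, level), 45 mm wide (its y, level), 45 mm high, with a black front part 44 x 39 mm, 30 mm high, on top at its middle; 75 mm high in all, 0.2 to 0.33 kg. Its x points down. Grasp the lower block across its 45 mm. This point is its centre, 37.5 mm above its underside
- relay_mid (a point): plug-in relay, a small yellow upright box 28 mm (its x) x 16 mm (its y) x 27 mm high (its z, up), 30 g. This point is its centre, 13.5 mm above its underside
- terminal_a_mid (a point): one of two identical grey rail terminal blocks: a thin upright slab with bevelled shoulders, 10 mm thick (its x), 48 mm long at the foot (its y), 36 mm high (its z, up), 14 g, standing on its flat foot. Grasp across the thin side. This point is its centre, 18 mm above its foot
- terminal_b_mid (a point): one of two identical grey rail terminal blocks: a thin upright slab with bevelled shoulders, 10 mm thick (its x), 48 mm long at the foot (its y), 36 mm high (its z, up), 14 g, standing on its flat foot. Grasp across the thin side. This point is its centre, 18 mm above its foot
- adapter_mid (a point): USB adapter, a flat black block with a metal plug at one end: 30 mm wide (its x), 67 mm long (its y: block from -20 to +32 mm of this point, plug, 16 mm wide, from -33 to -20 mm), 16 mm high (z up), 30 g. Grasp across the block's sides. This point is its centre, 8 mm above its underside
- usb_stick: bystander: memory stick, like the adapter but smaller and flatter, 17 x 48 x 9 mm, loose on the bench; belongs to neither kit. Origin: centre of its underside
- tape: bystander: black roll of insulating tape lying flat, 67 mm across, 19 mm high, loose. Origin: centre of its underside
- hex_key: bystander: bent steel hex key lying flat, 31 x 86 x 6 mm, loose. Origin: centre of its underside
Mind the look-alikes: they are no part of the job. Leave any red look-alike of the part that bears contactor_mid alone.

How it is judged:
By the outcome, as a careful person would: the job done as asked, in the order asked, and still so for the second after the job is handed in, with the robot touching nothing.
It also fails if it takes over 115 s, if anything falls off the work surface, if the arm or the gripper's body presses on something with over 40 N, if the wrist force passes 120 N, or if a joint passes its speed limit or range.

## Working session

There is one attempt and no reset: what is moved stays moved. The work goes in short steps, Python scripts to look and compute and a shell command to move; the robot and the scene stay as the last step left them, time stands still between calls to the robot, and variables do not carry over. Pictures are saved under pics/ and viewed, at most 14 in all, crops included, and the job is handed in when it is done.

```bash
mkdir -p pics
cat > h.py <<'E'
import numpy as np,cv2,json
from bench import ctrl
from scipy.spatial.transform import Rotation as R
def shot(name,fn=None):
    s=ctrl.get_state(); d=ctrl.get_image(name)
    K=np.array(d["K"])
    if name=="wrist":
        T=np.eye(4);T[:3,:3]=R.from_rotvec(s["tool_rot"]).as_matrix();T[:3,3]=s["position"]
        c2w=T@np.array(d["hand_eye"])
    else: c2w=np.linalg.inv(np.array(d["world_to_cam"]))
    im=d["image"][:,:,::-1].copy()
    if fn: cv2.imwrite("pics/"+fn+".png",im); np.savez("pics/"+fn+".npz",K=K,c2w=c2w)
    return im,K,c2w
def ray(K,c2w,u,v,z):
    d=c2w[:3,:3]@np.linalg.inv(K)@[u,v,1]; o=c2w[:3,3]
    return (o+d*(z-o[2])/d[2])
def load(fn):
    a=np.load("pics/"+fn+".npz"); return cv2.imread("pics/"+fn+".png"),a["K"],a["c2w"]
E
python3 - <<'E'
from h import *
for n in("scene","top"):
    im,K,c=shot(n,n+"0"); print(n,c[:3,3].round(3),c[:3,2].round(2),K[0,0])
s=ctrl.get_state();print(s["position"],s["tool_rot"],s["time"],ctrl.grip_point_offset)
print(R.from_rotvec(s["tool_rot"]).as_matrix().round(3))
a=[cv2.imread(f"pics/{n}0.png") for n in("scene","top")]
for n,i in zip("st",a): cv2.imwrite(f"pics/v_{n}.png",cv2.resize(i,(800,500)))
E
```

```text
scene [ 0.161 -1.021  0.819] [ 0.32  0.62 -0.72] 396.67696419964767
top [ 0.287 -0.366  1.291] [ 0.17 -0.01 -0.99] 385.22804267370975
[0.16499923 0.62814358 0.20036289] [-4.02219620e-01 -3.11561724e+00  2.75426892e-03] 0.1 0.0187
[[-0.967  0.254 -0.   ]
 [ 0.254  0.967 -0.002]
 [-0.    -0.002 -1.   ]]
```

View pics/v_t.png

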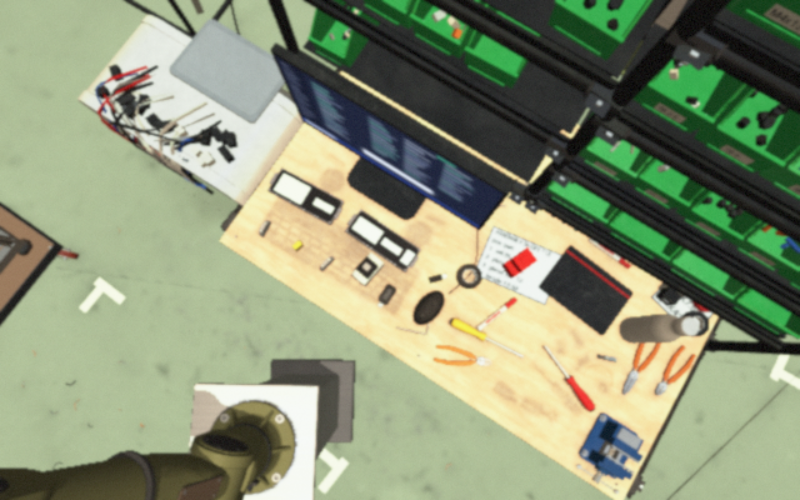

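View pics/v_s.png

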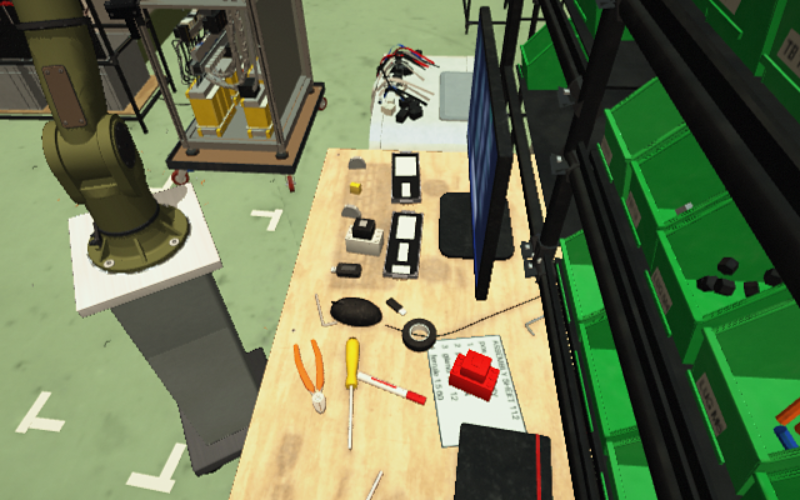

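The top view (800x500) shows grey slabs at (265,228) and (326,263), the relay at (298,244), the contactor at (367,268), the adapter at (387,294), and trays at (306,195) and (384,240). The red contactor look-alike is at (520,262), the mouse at (428,307), the stick at (435,278) and the tape at (469,275).

Run:
```python
from h import *
im,K,c=load("top0")
for n,u,v,z in[("ta",265,228,.036),("tb",326,263,.036),("relay",298,244,.027),("cont",370,266,.075),("adap",387,294,.016),("trayL",306,195,.014),("trayR",384,240,.014),("stand",385,188,.0),("scrL",275,46,.3),("mouse",428,307,.02),("scr bottom R",480,225,.05),("scr bot L",300,120,.05)]:
    print(n,ray(K,c,u/1.25,v/1.25,z).round(3))
print(c[:3,:3].round(2))
x0,y0,x1,y1=170,125,345,256
cv2.imwrite("pics/v_c.png",cv2.resize(im[y0:y1,x0:x1],None,fx=4.5,fy=4.5,interpolation=cv2.INTER_CUBIC))
```

```text
ta [ 0.554 -0.01   0.036]
tb [ 0.464 -0.175  0.036]
relay [ 0.514 -0.097  0.027]
cont [ 0.452 -0.293  0.075]
adap [ 0.387 -0.337  0.016]
trayL [ 0.653 -0.109  0.014]
trayR [ 0.532 -0.325  0.014]
stand [ 0.682 -0.324  0.   ]
scrL [ 0.915 -0.079  0.3  ]
mouse [ 0.354 -0.445  0.02 ]
scr bottom R [ 0.571 -0.579  0.05 ]
scr bot L [ 0.855 -0.089  0.05 ]
[[ 0.02 -0.99  0.17]
 [-1.   -0.02 -0.01]
 [ 0.01 -0.17 -0.99]]
```

View pics/v_c.png

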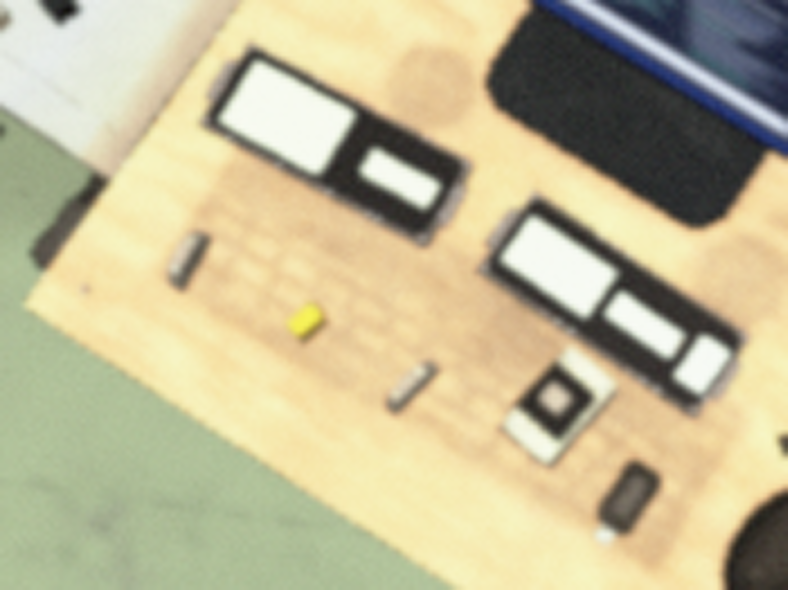

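The left tray (centre near (335,145) in the crop) has two pockets, so it is tray_power. The right one (near (615,300)) has three, so it is tray_control. The slabs are at (187,260) and (412,387), the relay at (306,321), the white contactor at (560,405), and the adapter at (628,497) with its plug at lower left. The adapter is the large black block. The stick near (785,445) is smaller and further right, so it is not the part. I'll move the wrist camera over the stock.

```bash
cat >> h.py <<'E'
def goto(p,ang,s=None):
    """world TCP target, closing-axis angle deg (mod 180) -> rows values"""
    s=s or ctrl.get_state(); R0=R.from_rotvec(s["tool_rot"]); best=None
    for a in(ang,ang+180):
        y=np.array([np.cos(np.radians(a)),np.sin(np.radians(a)),0]);z=np.array([0,0,-1.]);x=np.cross(y,z)
        w=(R0.inv()*R.from_matrix(np.c_[x,y,z])).as_rotvec(degrees=True)
        if best is None or np.linalg.norm(w)<np.linalg.norm(best): best=w
    d=R0.inv().apply(np.array(p)-s["position"])
    print("shift mm",(d*1000).round(1),"turn",best.round(1),"rows",round(max(np.linalg.norm(d)/.0417,np.linalg.norm(best)/7.16),1),"q7",round(s["joint_positions"][6],2))
def st():
    s=ctrl.get_state(); m=R.from_rotvec(s["tool_rot"]).as_matrix()
    print("t",round(s["time"],2),"p",np.round(s["position"],4),"yang",round(np.degrees(np.arctan2(m[1,1],m[0,1])),1),"tilt",m[:2,2].round(3),"F",np.round(s["ft_force"],1),"w",round(s["grip_width"]*87,1),"gf",round(s["grip_force"],1),"q7",round(s["joint_positions"][6],2))
E
python3 -c "
from h import *
goto((.45,.42,.32),24)
goto((.55,-.05,.32),-28)"
```

```text
shift mm [-328.5 -129.1 -119.4] turn [-0.1  0.1 51.3] rows 8.9 q7 -0.06
shift mm [-544.6 -558.3 -118.6] turn [ -0.1  -0.1 -76.7] rows 18.9 q7 -0.06
```

```bash
python3 -m handwheel '[{"x":-0.328,"y":-0.129,"z":-0.119,"wz":51.3},{"x":-0.328,"y":-0.129,"z":-0.119,"wz":51.3},{"x":-0.328,"y":-0.129,"z":-0.119,"wz":51.3},{"x":-0.328,"y":-0.129,"z":-0.119,"wz":51.3},{"x":-0.328,"y":-0.129,"z":-0.119,"wz":51.3},{"x":-0.328,"y":-0.129,"z":-0.119,"wz":51.3},{"x":-0.328,"y":-0.129,"z":-0.119,"wz":51.3},{"x":-0.328,"y":-0.129,"z":-0.119,"wz":51.3},{"x":-0.328,"y":-0.129,"z":-0.119,"wz":51.3},{"x":-0.328,"y":-0.129,"z":-0.119,"wz":51.3}]' 0.087
python3 -c "
from h import *
st()
goto((.55,-.05,.32),-28)"
```

```text
t 0.1 p [0.165  0.6281 0.2004] yang 75.3 tilt [-0.    -0.002] F [-0.5 -0.5  0.3] w 86.9 gf 0.0 q7 -0.06
shift mm [-544.6 -558.3 -118.6] turn [ -0.1  -0.1 -76.7] rows 18.9 q7 -0.06invalid input at $[0]: expected keys x, y, z, wx, wy, wz
```

```bash
python3 -m handwheel '[{"x":-0.328,"y":-0.129,"z":-0.119,"wx":0,"wy":0,"wz":51.3},{"x":-0.328,"y":-0.129,"z":-0.119,"wx":0,"wy":0,"wz":51.3},{"x":-0.328,"y":-0.129,"z":-0.119,"wx":0,"wy":0,"wz":51.3},{"x":-0.328,"y":-0.129,"z":-0.119,"wx":0,"wy":0,"wz":51.3},{"x":-0.328,"y":-0.129,"z":-0.119,"wx":0,"wy":0,"wz":51.3},{"x":-0.328,"y":-0.129,"z":-0.119,"wx":0,"wy":0,"wz":51.3},{"x":-0.328,"y":-0.129,"z":-0.119,"wx":0,"wy":0,"wz":51.3},{"x":-0.328,"y":-0.129,"z":-0.119,"wx":0,"wy":0,"wz":51.3},{"x":-0.328,"y":-0.129,"z":-0.119,"wx":0,"wy":0,"wz":51.3},{"x":-0.328,"y":-0.129,"z":-0.119,"wx":0,"wy":0,"wz":51.3}]' 0.087
python3 -c "
from h import *
st()
goto((.55,-.05,.32),-28)"
```

```text
time: 0.93
position: [0.4585, 0.413, 0.323]
tool_rot: [1.726, 2.617, 0.004]
ft_force: [0.9, -0.9, 0.9]
grip_width: 0.996
grip_force: 0.0
t 0.93 p [0.4585 0.413  0.323 ] yang 23.2 tilt [ 0.008 -0.002] F [ 0.9 -0.9  0.9] w 86.7 gf 0.0 q7 -0.34
shift mm [-461.6  -98.2    4.4] turn [ 0.4  0.1 51.2] rows 11.3 q7 -0.34
```

```bash
python3 -m handwheel '[{"x":-0.46,"y":-0.098,"z":0,"wx":0.4,"wy":0,"wz":51.2},{"x":-0.46,"y":-0.098,"z":0,"wx":0.4,"wy":0,"wz":51.2},{"x":-0.46,"y":-0.098,"z":0,"wx":0.4,"wy":0,"wz":51.2},{"x":-0.46,"y":-0.098,"z":0,"wx":0.4,"wy":0,"wz":51.2},{"x":-0.46,"y":-0.098,"z":0,"wx":0.4,"wy":0,"wz":51.2},{"x":-0.46,"y":-0.098,"z":0,"wx":0.4,"wy":0,"wz":51.2},{"x":-0.46,"y":-0.098,"z":0,"wx":0.4,"wy":0,"wz":51.2},{"x":-0.46,"y":-0.098,"z":0,"wx":0.4,"wy":0,"wz":51.2},{"x":-0.46,"y":-0.098,"z":0,"wx":0.4,"wy":0,"wz":51.2},{"x":-0.46,"y":-0.098,"z":0,"wx":0.4,"wy":0,"wz":51.2}]' | head -2
python3 -m handwheel '[{"x":-0.02,"y":0,"z":0,"wx":0,"wy":0,"wz":0},{"x":-0.02,"y":0,"z":0,"wx":0,"wy":0,"wz":0},{"x":-0.02,"y":0,"z":0,"wx":0,"wy":0,"wz":0}]' | head -2
python3 -c "
from h import *
st()
im,K,c=shot('wrist','w1');print(c[:3,3],c[:3,:3].round(2),K[0,0])"
```

```text
time: 1.77
position: [0.5357, 0.0112, 0.3201]
time: 2.02
position: [0.5263, -0.0057, 0.3203]
t 2.02 p [ 0.5263 -0.0057  0.3203] yang -27.4 tilt [-0.007  0.001] F [-0.4  0.9 -0.3] w 86.8 gf 0.0 q7 -0.5
[0.56107695 0.05894083 0.50444266] [[ 0.89 -0.44 -0.13]
 [-0.46 -0.85 -0.24]
 [-0.01  0.27 -0.96]] 307.2108042804347
```

View pics/w1.png

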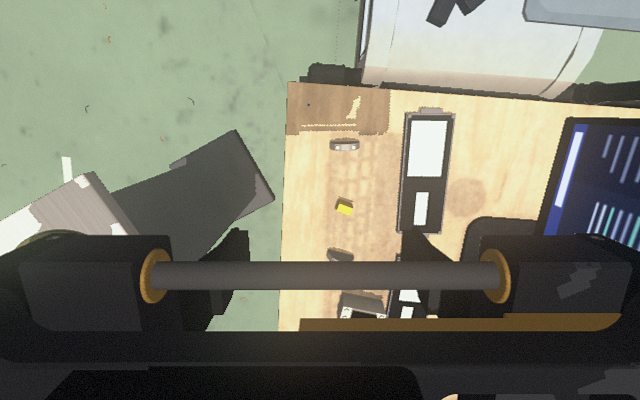

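The view shows slab a at (344,144), the relay at (344,207), slab b at (340,256) partly hidden, and tray_power at x 402–455, y 108–235 with white pockets. The monitor stand is to its right. I'll measure with masks.

```bash
cat >> h.py <<'E'
def blobs(im,K,c,m,z,amin=30,amax=1e5,pr=True):
    out=[]
    for k in cv2.findContours(m.astype(np.uint8),cv2.RETR_EXTERNAL,cv2.CHAIN_APPROX_NONE)[0]:
        a=cv2.contourArea(k)
        if not amin<a<amax: continue
        w=np.array([ray(K,c,u,v,z)[:2] for u,v in k[:,0]],np.float32)
        (cx,cy),(l1,l2),an=cv2.minAreaRect(w*1000)
        if l1<l2: an+=90;l1,l2=l2,l1
        out.append((cx,cy,l1,l2,(an+90)%180-90))
        if pr: print("px",k[:,0].mean(0).round(),"ctr",round(cx,1),round(cy,1),"L",round(l1,1),round(l2,1),"long ang",round((an+90)%180-90,1))
    return out
def floors(im):
    return cv2.morphologyEx((im.min(2)>215).astype(np.uint8),cv2.MORPH_OPEN,np.ones((3,3)))
E
python3 - <<'E'
from h import *
for f in("top0","w1"):
    im,K,c=load(f); hsv=cv2.cvtColor(im,cv2.COLOR_BGR2HSV)
    if f=="top0":
        m=np.zeros(im.shape[:2]);m[125:256,170:345]=1
    else:
        m=np.zeros(im.shape[:2]);m[100:240,295:470]=1
    print(f,"floors");blobs(im,K,c,(floors(im)>0)&(m>0),.007,20)
    print("yellow");blobs(im,K,c,(hsv[...,1]>160)&(hsv[...,0]>22)&(hsv[...,0]<35)&(m>0),.02,8)
    print("grey");blobs(im,K,c,(hsv[...,1]<55)&(hsv[...,2]>50)&(hsv[...,2]<215)&(m>0),.03,15,600)
im,K,c=load("w1");print(im[144,330:358].tolist()[::3],im[200:212:3,344].tolist())
E
```

```text
top0 floors
px [287. 221.] ctr 431.8 -261.8 L 33.4 9.4 long ang 46.3
px [326. 206.] ctr 488.3 -388.3 L 34.8 21.7 long ang -35.6
px [313. 197.] ctr 517.4 -344.5 L 55.1 17.6 long ang 55.7
px [294. 184.] ctr 561.4 -278.3 L 74.3 38.1 long ang 57.0
px [258. 164.] ctr 626.6 -155.3 L 53.1 17.1 long ang 64.1
px [233. 151.] ctr 674.0 -67.0 L 83.6 52.3 long ang 62.0
px [187. 136.] ctr 707.2 86.1 L 136.8 111.7 long ang -88.7
yellow
px [238. 196.] ctr 512.1 -94.0 L 16.4 9.7 long ang -42.3
grey
px [309. 236.] ctr 382.1 -334.3 L 47.9 17.3 long ang -32.5
px [294. 217.] ctr 447.2 -282.4 L 69.2 43.8 long ang -37.5
px [211. 182.] ctr 557.1 -5.7 L 37.2 9.9 long ang -27.1
px [324. 152.] ctr 670.2 -379.6 L 75.4 22.0 long ang 45.1
px [287. 147.] ctr 677.6 -254.7 L 78.1 33.2 long ang 34.3
px [321. 139.] ctr 717.2 -365.9 L 196.2 14.7 long ang 58.4
px [183. 127.] ctr 745.0 103.6 L 34.4 17.9 long ang -88.7
w1 floors
px [420. 208.] ctr 628.3 -156.2 L 55.4 19.0 long ang 62.0
px [426. 148.] ctr 675.6 -66.6 L 86.6 54.3 long ang 62.2
yellow
grey
px [344. 146.] ctr 560.4 0.6 L 43.0 12.2 long ang -27.4
[[109, 121, 134], [114, 127, 136], [161, 176, 188], [146, 161, 174], [163, 178, 191], [175, 190, 203], [179, 194, 208], [162, 178, 190], [173, 189, 204], [130, 140, 152]] [[94, 128, 151], [75, 116, 139], [101, 238, 245], [100, 235, 242]]
```

```bash
python3 -c "
from h import *
goto((.62,-.036,.14),62.6)"
```

```text
shift mm [ 14.4  99.1 179.5] turn [ -0.4  -0.2 -89.8] rows 12.5 q7 -0.5
```

```bash
python3 -m handwheel '[{"x":0.014,"y":0.099,"z":0.18,"wx":-0.4,"wy":-0.2,"wz":-90},{"x":0.014,"y":0.099,"z":0.18,"wx":-0.4,"wy":-0.2,"wz":-90},{"x":0.014,"y":0.099,"z":0.18,"wx":-0.4,"wy":-0.2,"wz":-90},{"x":0.014,"y":0.099,"z":0.18,"wx":-0.4,"wy":-0.2,"wz":-90},{"x":0.014,"y":0.099,"z":0.18,"wx":-0.4,"wy":-0.2,"wz":-90},{"x":0.014,"y":0.099,"z":0.18,"wx":-0.4,"wy":-0.2,"wz":-90},{"x":0.014,"y":0.099,"z":0.18,"wx":-0.4,"wy":-0.2,"wz":-90},{"x":0.014,"y":0.099,"z":0.18,"wx":-0.4,"wy":-0.2,"wz":-90},{"x":0.014,"y":0.099,"z":0.18,"wx":-0.4,"wy":-0.2,"wz":-90},{"x":0.014,"y":0.099,"z":0.18,"wx":-0.4,"wy":-0.2,"wz":-90}]' | head -2
python3 -m handwheel '[{"x":0,"y":0,"z":0,"wx":0,"wy":0,"wz":-7},{"x":0,"y":0,"z":0,"wx":0,"wy":0,"wz":-14},{"x":0,"y":0,"z":0,"wx":0,"wy":0,"wz":-19},{"x":0,"y":0,"z":0,"wx":0,"wy":0,"wz":-19},{"x":0,"y":0,"z":0,"wx":0,"wy":0,"wz":-19}]' | head -2
python3 -c "
from h import *
st()
im,K,c=shot('wrist','w2')
hsv=cv2.cvtColor(im,cv2.COLOR_BGR2HSV);m=np.zeros(im.shape[:2]);m[:230]=1
blobs(im,K,c,(hsv[...,1]<60)&(hsv[...,2]>50)&(hsv[...,2]<215)&(m>0),.03,200,20000)"
```

```text
time: 2.9
position: [0.62, -0.0344, 0.1387]
time: 3.32
position: [0.62, -0.0352, 0.1392]
t 3.32 p [ 0.62   -0.0352  0.1392] yang 63.4 tilt [-0.002 -0.001] F [-0.1  0.4 -0.2] w 86.8 gf 0.0 q7 1.23
px [284. 217.] ctr 624.9 -88.2 L 202.3 26.7 long ang 63.4
px [610. 218.] ctr 775.6 208.1 L 40.6 28.0 long ang 53.9
px [557. 209.] ctr 737.5 153.9 L 87.5 42.0 long ang 63.4
px [624. 186.] ctr 747.2 227.6 L 23.8 13.7 long ang 60.3
px [ 51. 184.] ctr 504.4 -245.7 L 152.7 117.1 long ang 47.5
px [331. 117.] ctr 561.1 -0.3 L 43.9 10.2 long ang -26.6
px [129. 111.] ctr 469.0 -165.9 L 45.0 30.6 long ang -42.0
```

View pics/w2.png

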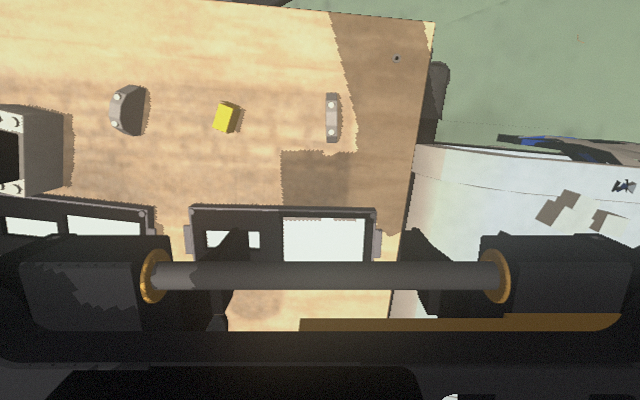

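Slab a shows as an upright pair at (331,117), the relay at (227,117), slab b at (129,111) and the contactor at far left. Tray_power is at row 215. I'm picking slab a.

```bash
python3 -c "
from h import *
goto((.5605,0,.013),63.3)"
```

```text
shift mm [ 69.1   5.5 126.4] turn [-0.1 -0.1  0.1] rows 3.5 q7 1.23
```

```bash
python3 -m handwheel '[{"x":0.035,"y":0.003,"z":0.03,"wx":0,"wy":0,"wz":0},{"x":0.069,"y":0.0055,"z":0.05,"wx":0,"wy":0,"wz":0},{"x":0.069,"y":0.0055,"z":0.08,"wx":0,"wy":0,"wz":0},{"x":0.069,"y":0.0055,"z":0.105,"wx":0,"wy":0,"wz":0},{"x":0.069,"y":0.0055,"z":0.12,"wx":0,"wy":0,"wz":0},{"x":0.069,"y":0.0055,"z":0.1265,"wx":0,"wy":0,"wz":0},{"x":0.069,"y":0.0055,"z":0.1265,"wx":0,"wy":0,"wz":0},{"x":0.069,"y":0.0055,"z":0.1265,"wx":0,"wy":0,"wz":0}]' 0.05 | head -2
python3 -m handwheel '[{"x":0,"y":0,"z":0,"wx":0,"wy":0,"wz":0},{"x":0,"y":0,"z":0,"wx":0,"wy":0,"wz":0},{"x":0,"y":0,"z":0,"wx":0,"wy":0,"wz":0},{"x":0,"y":0,"z":0,"wx":0,"wy":0,"wz":0},{"x":0,"y":0,"z":0,"wx":0,"wy":0,"wz":0},{"x":0,"y":0,"z":0,"wx":0,"wy":0,"wz":0}]' 0.0 10 | tail -3
python3 -c "
from h import *
st()
goto((.6285,-.156,.019),-28)"
```

```text
time: 4.03
position: [0.5612, -0.0018, 0.0138]
ft_force: [0.1, 0.9, -0.2]
grip_width: 0.207
grip_force: 0.0
t 4.53 p [ 0.5608 -0.002   0.0136] yang 63.4 tilt [-0.001 -0.001] F [ 0.1  0.9 -0.2] w 18.0 gf 0.0 q7 1.18
shift mm [-129.5 -107.4   -5.3] turn [ -0.1  -0.1 -88.6] rows 12.4 q7 1.18
```

```bash
python3 -m handwheel '[{"x":0,"y":0,"z":0,"wx":0,"wy":0,"wz":0},{"x":0,"y":0,"z":0,"wx":0,"wy":0,"wz":0},{"x":0,"y":0,"z":0,"wx":0,"wy":0,"wz":0},{"x":0,"y":0,"z":0,"wx":0,"wy":0,"wz":0}]' | tail -2
python3 -m handwheel '[{"x":0,"y":0,"z":-0.02,"wx":0,"wy":0,"wz":0},{"x":0,"y":0,"z":-0.05,"wx":0,"wy":0,"wz":0},{"x":-0.03,"y":-0.02,"z":-0.08,"wx":0,"wy":0,"wz":7},{"x":-0.06,"y":-0.05,"z":-0.085,"wx":0,"wy":0,"wz":14},{"x":-0.09,"y":-0.075,"z":-0.085,"wx":0,"wy":0,"wz":21},{"x":-0.115,"y":-0.095,"z":-0.085,"wx":0,"wy":0,"wz":28},{"x":-0.1295,"y":-0.107,"z":-0.085,"wx":0,"wy":0,"wz":35},{"x":-0.1295,"y":-0.107,"z":-0.085,"wx":0,"wy":0,"wz":42},{"x":-0.1295,"y":-0.107,"z":-0.085,"wx":0,"wy":0,"wz":49},{"x":-0.1295,"y":-0.107,"z":-0.085,"wx":0,"wy":0,"wz":56}]' | tail -2
python3 -m handwheel '[{"x":0,"y":0,"z":0,"wx":0,"wy":0,"wz":7},{"x":0,"y":0,"z":0,"wx":0,"wy":0,"wz":14},{"x":0,"y":0,"z":0,"wx":0,"wy":0,"wz":21},{"x":0,"y":0,"z":0,"wx":0,"wy":0,"wz":28},{"x":0,"y":0,"z":0,"wx":0,"wy":0,"wz":35},{"x":0,"y":0,"z":0,"wx":0,"wy":0,"wz":35},{"x":0,"y":0,"z":0,"wx":0,"wy":0,"wz":35}]' | tail -2
python3 -c "
from h import *
st()
goto((.6285,-.156,.019),-28)
shot('wrist','w3')"
```

```text
grip_width: 0.113
grip_force: 10.0
grip_width: 0.109
grip_force: 10.0
grip_width: 0.108
grip_force: 10.0
t 6.28 p [ 0.6285 -0.1553  0.0982] yang -27.4 tilt [-0.002 -0.002] F [-0.1 -0.8 -0.1] w 9.4 gf 10.0 q7 -0.03
shift mm [-0.5  0.3 79.2] turn [-0.   0.1  0.6] rows 1.9 q7 -0.03
```

View pics/w3.png

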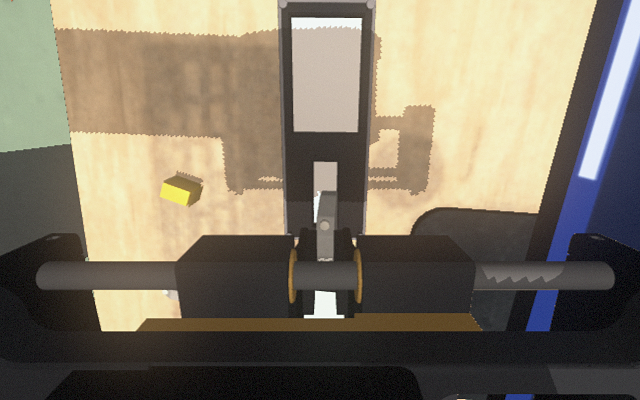

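The slab is held upright above the terminal pocket at (325,190). The contactor pocket is at (327,75). I'll check the pocket position, then lower.

```bash
python3 -c "
from h import *
im,K,c=load('w3');hsv=cv2.cvtColor(im,cv2.COLOR_BGR2HSV)
m=np.zeros(im.shape[:2]);m[5:150,285:368]=1
r=blobs(im,K,c,(im.min(2)>120)&(m>0),.006,2000,20000)[0]
a=np.radians(r[4]);print('slab pocket',np.array(r[:2])-100*np.array([np.cos(a),np.sin(a)]))
for u,v in((313,163),(338,163)):print(ray(K,c,u,v,.006))
for u,v in((320,193),(336,193)):print(ray(K,c,u,v,.1))
"
```

```text
px [326.  73.] ctr 675.6 -66.2 L 89.5 56.7 long ang 62.2
slab pocket [ 628.98600302 -154.71891738]
[ 0.63171255 -0.12570958  0.006     ]
[ 0.65181434 -0.13613942  0.006     ]
[ 0.63724457 -0.13197248  0.1       ]
[ 0.6459672  -0.13649774  0.1       ]
```

```bash
python3 -m handwheel '[{"x":0,"y":0,"z":0.03,"wx":0,"wy":0,"wz":0.5},{"x":0,"y":0,"z":0.06,"wx":0,"wy":0,"wz":0.5},{"x":0,"y":0,"z":0.07,"wx":0,"wy":0,"wz":0.5},{"x":0,"y":0,"z":0.075,"wx":0,"wy":0,"wz":0.5},{"x":0,"y":0,"z":0.0785,"wx":0,"wy":0,"wz":0.5},{"x":0,"y":0,"z":0.0785,"wx":0,"wy":0,"wz":0.5},{"x":0,"y":0,"z":0.0785,"wx":0,"wy":0,"wz":0.5}]'; python3 -m handwheel '[{"x":0,"y":0,"z":0,"wx":0,"wy":0,"wz":0},{"x":0,"y":0,"z":0,"wx":0,"wy":0,"wz":0},{"x":0,"y":0,"z":0,"wx":0,"wy":0,"wz":0},{"x":0,"y":0,"z":0,"wx":0,"wy":0,"wz":0}]' 0.03
```

```text
time: 6.92
position: [0.6296, -0.156, 0.0213]
tool_rot: [2.692, 1.615, -0.0]
ft_force: [-0.2, -0.2, -0.5]
grip_width: 0.109
grip_force: 10.0
time: 7.25
position: [0.6289, -0.1556, 0.0205]
tool_rot: [2.693, 1.615, -0.002]
ft_force: [-0.0, 0.5, 0.2]
grip_width: 0.305
grip_force: 0.0
```

```bash
python3 -m handwheel '[{"x":0,"y":0,"z":-0.04,"wx":0,"wy":0,"wz":0},{"x":0,"y":0,"z":-0.08,"wx":0,"wy":0,"wz":0},{"x":0,"y":0,"z":-0.12,"wx":0,"wy":0,"wz":0},{"x":0,"y":0,"z":-0.12,"wx":0,"wy":0,"wz":0}]' 0.07 |head -2; python3 -c "
from h import *
goto((.505,-.328,.15),52)"
```

```text
time: 7.58
position: [0.6335, -0.1576, 0.149]
shift mm [-210.9  -33.    -1.9] turn [  0.7   0.4 -80.1] rows 11.2 q7 -0.06
```

```bash
python3 -m handwheel '[{"x":-0.21,"y":-0.033,"z":-0.01,"wx":0,"wy":0,"wz":-80},{"x":-0.21,"y":-0.033,"z":-0.01,"wx":0,"wy":0,"wz":-80},{"x":-0.21,"y":-0.033,"z":-0.01,"wx":0,"wy":0,"wz":-80},{"x":-0.21,"y":-0.033,"z":-0.01,"wx":0,"wy":0,"wz":-80},{"x":-0.21,"y":-0.033,"z":-0.01,"wx":0,"wy":0,"wz":-80},{"x":-0.21,"y":-0.033,"z":-0.01,"wx":0,"wy":0,"wz":-80},{"x":-0.21,"y":-0.033,"z":-0.01,"wx":0,"wy":0,"wz":-80},{"x":-0.21,"y":-0.033,"z":-0.01,"wx":0,"wy":0,"wz":-80},{"x":-0.21,"y":-0.033,"z":-0.01,"wx":0,"wy":0,"wz":-80},{"x":-0.21,"y":-0.033,"z":-0.01,"wx":0,"wy":0,"wz":-80}]' |head -2; python3 -m handwheel '[{"x":0,"y":0,"z":0,"wx":0,"wy":0,"wz":-7},{"x":0,"y":0,"z":0,"wx":0,"wy":0,"wz":-9},{"x":0,"y":0,"z":0,"wx":0,"wy":0,"wz":-9},{"x":0,"y":0,"z":0,"wx":0,"wy":0,"wz":-9}]' |head -2;python3 -c "
from h import *
st()
im,K,c=shot('wrist','w4');hsv=cv2.cvtColor(im,cv2.COLOR_BGR2HSV)
m=np.zeros(im.shape[:2]);m[:230]=1;print(c[:3,3])
blobs(im,K,c,(hsv[...,1]<60)&(hsv[...,2]>100)&(m>0),.045,200,20000)"
```

```text
time: 8.42
position: [0.5006, -0.3253, 0.1504]
time: 8.75
position: [0.5007, -0.3252, 0.1504]
t 8.75 p [ 0.5007 -0.3252  0.1504] yang 52.3 tilt [-0.001 -0.001] F [-0.5 -0.1 -0.8] w 69.8 gf 0.0 q7 1.58
[ 0.44188802 -0.28056308  0.33468476]
px [323. 205.] ctr 510.6 -337.1 L 53.1 18.6 long ang 56.6
px [276. 208.] ctr 484.9 -375.8 L 34.8 23.2 long ang -33.6
px [201. 196.] ctr 429.5 -425.9 L 63.7 23.1 long ang 48.9
px [395. 200.] ctr 549.8 -278.6 L 71.0 37.6 long ang 56.5
px [ 29. 207.] ctr 334.2 -565.5 L 56.0 17.6 long ang -51.9
px [524. 183.] ctr 614.7 -168.1 L 57.3 29.1 long ang 62.0
px [354. 184.] ctr 524.8 -316.1 L 193.7 67.2 long ang 56.5
px [608. 165.] ctr 646.0 -97.7 L 59.2 50.0 long ang 62.0
px [561. 183.] ctr 636.8 -145.0 L 157.8 94.2 long ang 62.2
px [331. 124.] ctr 454.1 -283.2 L 21.0 17.9 long ang 52.0
px [249. 103.] ctr 394.3 -330.4 L 28.5 13.1 long ang -33.2
px [324. 121.] ctr 452.9 -283.2 L 77.6 45.2 long ang -40.3
px [90. 76.] ctr 301.8 -421.3 L 140.4 47.5 long ang 58.5
px [436.  61.] ctr 467.7 -179.7 L 42.2 14.8 long ang -42.3
px [314.  31.] ctr 383.2 -249.2 L 47.4 24.3 long ang 65.8
px [243.  30.] ctr 343.1 -308.1 L 81.7 37.9 long ang 57.5
px [91. 27.] ctr 266.3 -396.3 L 109.9 22.0 long ang 61.2
px [42.  7.] ctr 232.4 -415.0 L 80.3 12.6 long ang 54.3
```

View pics/w4.png

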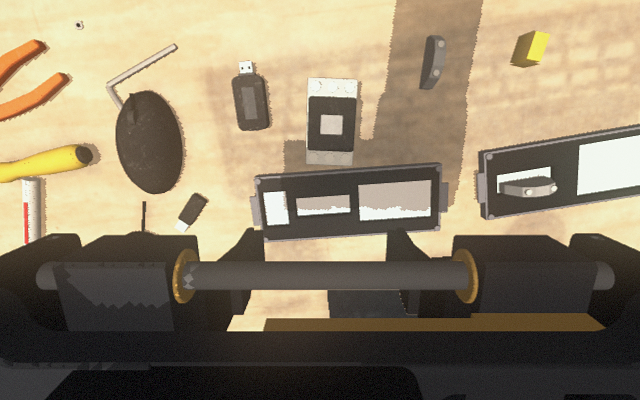

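The contactor is at (331,121). The adapter is at (251,100) with its plug up at (246,67), slab b at (434,61) and the relay at (530,48). The stick at (192,213) is small and the mouse is at (150,140). The control tray is at (350,198), and slab a is seated in its pocket at (527,187). The only cream-white contactor is this one, since the look-alike is red and far away. Next I pick it.

```bash
python3 -c "
from h import *
goto((.4529,-.2832,.013),49.7)
im,K,c=load('w4')
m=np.zeros(im.shape[:2]);m[150:240,255:445]=1
blobs(im,K,c,(im.min(2)>120)&(m>0),.007,200,20000)
hsv=cv2.cvtColor(im,cv2.COLOR_BGR2HSV)
m=np.zeros(im.shape[:2]);m[72:140,215:285]=1
blobs(im,K,c,(hsv[...,2]<80)&(m>0),.016,200,20000)
"
```

```text
shift mm [ 63.5   4.3 137.4] turn [-0.1  0.   2.6] rows 3.6 q7 1.58
px [337. 237.] ctr 557.9 -355.8 L 116.3 7.4 long ang 52.3
px [431. 230.] ctr 611.2 -268.6 L 43.1 34.3 long ang 58.2
px [323. 205.] ctr 519.7 -344.4 L 59.8 20.5 long ang 56.5
px [276. 208.] ctr 490.3 -388.2 L 39.1 25.5 long ang -33.3
px [394. 200.] ctr 564.0 -278.4 L 79.6 41.9 long ang 56.4
px [329. 157.] ctr 481.9 -306.8 L 49.3 15.3 long ang 50.9
px [269. 161.] ctr 447.1 -360.5 L 33.0 27.0 long ang 52.3
```

```bash
python3 -m handwheel '[{"x":0.035,"y":0.002,"z":0.01,"wx":0,"wy":0,"wz":2.6},{"x":0.0635,"y":0.0043,"z":0.02,"wx":0,"wy":0,"wz":2.6},{"x":0.0635,"y":0.0043,"z":0.05,"wx":0,"wy":0,"wz":2.6},{"x":0.0635,"y":0.0043,"z":0.085,"wx":0,"wy":0,"wz":2.6},{"x":0.0635,"y":0.0043,"z":0.115,"wx":0,"wy":0,"wz":2.6},{"x":0.0635,"y":0.0043,"z":0.132,"wx":0,"wy":0,"wz":2.6},{"x":0.0635,"y":0.0043,"z":0.137,"wx":0,"wy":0,"wz":2.6},{"x":0.0635,"y":0.0043,"z":0.137,"wx":0,"wy":0,"wz":2.6},{"x":0.0635,"y":0.0043,"z":0.137,"wx":0,"wy":0,"wz":2.6}]'
python3 -m handwheel '[{"x":0,"y":0,"z":0,"wx":0,"wy":0,"wz":0},{"x":0,"y":0,"z":0,"wx":0,"wy":0,"wz":0},{"x":0,"y":0,"z":0,"wx":0,"wy":0,"wz":0},{"x":0,"y":0,"z":0,"wx":0,"wy":0,"wz":0},{"x":0,"y":0,"z":0,"wx":0,"wy":0,"wz":0},{"x":0,"y":0,"z":0,"wx":0,"wy":0,"wz":0},{"x":0,"y":0,"z":0,"wx":0,"wy":0,"wz":0}]' 0.0 30
python3 -c "
from h import *
st()
goto((.6756,-.0664,.02),-28)"
```

```text
time: 9.55
position: [0.4535, -0.2837, 0.0142]
tool_rot: [1.08, 2.949, -0.003]
ft_force: [-0.2, -0.4, 0.1]
grip_width: 0.806
grip_force: 0.0
time: 10.13
position: [0.4534, -0.2832, 0.0139]
tool_rot: [1.08, 2.95, -0.002]
ft_force: [0.3, 0.4, 3.8]
grip_width: 0.509
grip_force: 30.0
t 10.13 p [ 0.4534 -0.2832  0.0139] yang 49.8 tilt [-0.    -0.001] F [0.3 0.4 3.8] w 44.3 gf 30.0 q7 1.55
shift mm [-29.8 309.   -6.5] turn [-0.   0.1 77.8] rows 10.9 q7 1.55
```

```bash
python3 -m handwheel '[{"x":0,"y":0,"z":-0.02,"wx":0,"wy":0,"wz":0},{"x":0,"y":0,"z":-0.05,"wx":0,"wy":0,"wz":0},{"x":0,"y":0,"z":-0.085,"wx":0,"wy":0,"wz":0},{"x":0,"y":0.01,"z":-0.11,"wx":0,"wy":0,"wz":4},{"x":-0.002,"y":0.035,"z":-0.12,"wx":0,"wy":0,"wz":10},{"x":-0.005,"y":0.07,"z":-0.12,"wx":0,"wy":0,"wz":17},{"x":-0.01,"y":0.105,"z":-0.12,"wx":0,"wy":0,"wz":24},{"x":-0.014,"y":0.14,"z":-0.12,"wx":0,"wy":0,"wz":31},{"x":-0.018,"y":0.175,"z":-0.12,"wx":0,"wy":0,"wz":38},{"x":-0.02,"y":0.205,"z":-0.12,"wx":0,"wy":0,"wz":45}]' | tail -2
python3 -c "
from h import *
st()
goto((.6756,-.0664,.13),-28)"
```

```text
grip_width: 0.51
grip_force: 30.0
t 10.97 p [ 0.6016 -0.1369  0.1318] yang 4.5 tilt [-0.002 -0.001] F [-0.5 -0.5 -3. ] w 44.4 gf 30.0 q7 0.42
shift mm [64.4 79.3  1.6] turn [-0.1  0.1 32.5] rows 4.5 q7 0.42
```

```bash
python3 -m handwheel '[{"x":0.015,"y":0.019,"z":0,"wx":0,"wy":0,"wz":6.5},{"x":0.03,"y":0.038,"z":0,"wx":0,"wy":0,"wz":13},{"x":0.045,"y":0.057,"z":0,"wx":0,"wy":0,"wz":19.5},{"x":0.058,"y":0.072,"z":0,"wx":0,"wy":0,"wz":26},{"x":0.064,"y":0.079,"z":0,"wx":0,"wy":0,"wz":32},{"x":0.064,"y":0.079,"z":0,"wx":0,"wy":0,"wz":32},{"x":0.064,"y":0.079,"z":0,"wx":0,"wy":0,"wz":32},{"x":0.064,"y":0.079,"z":0,"wx":0,"wy":0,"wz":32}]' | tail -2
python3 -c "
from h import *
st()
goto((.6756,-.0664,.0203),-27.8)
im,K,c=shot('wrist','w5')"
```

```text
grip_width: 0.511
grip_force: 30.0
t 11.63 p [ 0.6727 -0.0705  0.1321] yang -27.1 tilt [-0.003 -0.003] F [ 0.4 -0.9 -1.9] w 44.4 gf 30.0 q7 -0.19
shift mm [  5.4   0.9 111.7] turn [-0.1  0.2  0.7] rows 2.7 q7 -0.19
```

View pics/w5.png

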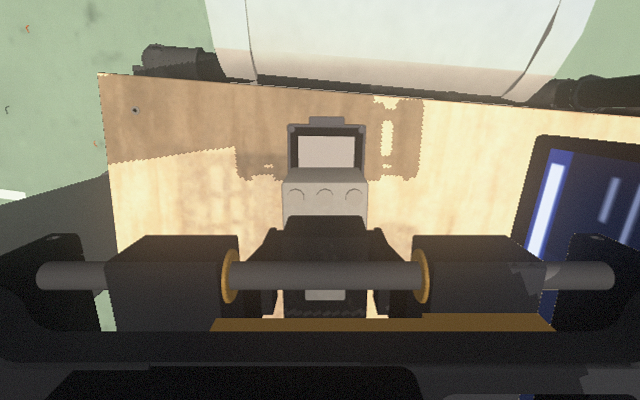

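The contactor is held level over its pocket, whose far part is at (326,152). The contactor's end face is at rows 168–181.

```bash
python3 -c "
from h import *
im,K,c=load('w5');s=ctrl.get_state();Rm=R.from_rotvec(s['tool_rot'])
for x,z in((39,-.0311),(39,.0139)):
  for y in(-22.5,22.5):
    p=Rm.apply([x/1000,y/1000,z])+s['position'];q=np.linalg.inv(c)@np.r_[p,1];q=K@q[:3];print(x,z,y,(q[:2]/q[2]).round(1))
m=np.zeros(im.shape[:2]);m[125:172,290:365]=1
for u,v in((298,137),(354,137)):print(ray(K,c,u,v,.006))
from numpy import *
a=radians(62.2);print('exp end mid',array([.6756,-.0664])+.045*array([cos(a),sin(a)]))
g=im[160:230,325].mean(1);print(g.round().astype(int).tolist())"
```

```text
39 -0.0311 -22.5 [281.2 181.1]
39 -0.0311 22.5 [369.6 181.2]
39 0.0139 -22.5 [290.7 166. ]
39 0.0139 22.5 [359.9 166. ]
[ 0.6707151  -0.01552715  0.006     ]
[ 0.72021281 -0.04094293  0.006     ]
exp end mid [ 0.6965874  -0.02659386]
[191, 186, 187, 187, 189, 188, 192, 137, 105, 105, 106, 105, 104, 109, 110, 110, 114, 112, 114, 119, 120, 120, 136, 171, 175, 172, 180, 181, 140, 127, 169, 172, 173, 172, 180, 177, 176, 173, 174, 171, 173, 172, 173, 173, 174, 172, 177, 178, 177, 179, 173, 174, 174, 174, 183, 103, 57, 54, 54, 51, 56, 49, 51, 50, 52, 54, 51, 47, 55, 50]
```

```bash
python3 -m handwheel '[{"x":0.005,"y":0.001,"z":0.03,"wx":0,"wy":0,"wz":0.5},{"x":0.005,"y":0.001,"z":0.06,"wx":0,"wy":0,"wz":0.5},{"x":0.005,"y":0.001,"z":0.08,"wx":0,"wy":0,"wz":0.5},{"x":0.005,"y":0.001,"z":0.09,"wx":0,"wy":0,"wz":0.5},{"x":0.005,"y":0.001,"z":0.097,"wx":0,"wy":0,"wz":0.5},{"x":0.005,"y":0.001,"z":0.102,"wx":0,"wy":0,"wz":0.5},{"x":0.005,"y":0.001,"z":0.102,"wx":0,"wy":0,"wz":0.5},{"x":0.005,"y":0.001,"z":0.102,"wx":0,"wy":0,"wz":0.5}]' | tail -2
python3 -c "
from h import *
st()
goto((.6756,-.0664,.0203),-27.8)"
```

```text
grip_width: 0.511
grip_force: 30.0
t 12.35 p [ 0.6778 -0.0655  0.032 ] yang -27.7 tilt [ 0.001 -0.002] F [ 0.1  0.1 -2.4] w 44.4 gf 30.0 q7 -0.17
shift mm [-1.8 -1.6 11.7] turn [0.1 0.1 0.1] rows 0.3 q7 -0.17
```

```bash
python3 -m handwheel '[{"x":-0.002,"y":-0.0016,"z":0.003,"wx":0,"wy":0,"wz":0},{"x":-0.002,"y":-0.0016,"z":0.007,"wx":0,"wy":0,"wz":0},{"x":-0.002,"y":-0.0016,"z":0.01,"wx":0,"wy":0,"wz":0},{"x":-0.002,"y":-0.0016,"z":0.0115,"wx":0,"wy":0,"wz":0},{"x":-0.002,"y":-0.0016,"z":0.0115,"wx":0,"wy":0,"wz":0},{"x":-0.002,"y":-0.0016,"z":0.0115,"wx":0,"wy":0,"wz":0}]'
python3 -m handwheel '[{"x":0,"y":0,"z":0,"wx":0,"wy":0,"wz":0},{"x":0,"y":0,"z":0,"wx":0,"wy":0,"wz":0},{"x":0,"y":0,"z":0,"wx":0,"wy":0,"wz":0},{"x":0,"y":0,"z":0,"wx":0,"wy":0,"wz":0}]' 0.068
python3 -m handwheel '[{"x":0,"y":0,"z":-0.02,"wx":0,"wy":0,"wz":0},{"x":0,"y":0,"z":-0.06,"wx":0,"wy":0,"wz":0},{"x":0,"y":0,"z":-0.1,"wx":0,"wy":0,"wz":0},{"x":0,"y":0,"z":-0.14,"wx":0,"wy":0,"wz":0},{"x":0,"y":0,"z":-0.14,"wx":0,"wy":0,"wz":0}]' |head -2
python3 -c "
from h import *
goto((.521,-.232,.16),48)"
```

```text
time: 12.85
position: [0.6747, -0.0662, 0.02]
tool_rot: [2.688, 1.625, -0.003]
ft_force: [-2.8, 0.2, 3.5]
grip_width: 0.512
grip_force: 30.0
time: 13.18
position: [0.675, -0.0661, 0.0192]
tool_rot: [2.688, 1.625, -0.002]
ft_force: [0.1, -0.1, 0.4]
grip_width: 0.723
grip_force: 0.0
time: 13.6
position: [0.68, -0.0673, 0.1689]
shift mm [-219.8  -64.2    7.1] turn [  0.8   0.3 -75.7] rows 10.6 q7 -0.22
```

```bash
python3 -m handwheel '[{"x":-0.21,"y":-0.068,"z":0.01,"wx":0.8,"wy":0.3,"wz":-75.7},{"x":-0.21,"y":-0.068,"z":0.01,"wx":0.8,"wy":0.3,"wz":-75.7},{"x":-0.21,"y":-0.068,"z":0.01,"wx":0.8,"wy":0.3,"wz":-75.7},{"x":-0.21,"y":-0.068,"z":0.01,"wx":0.8,"wy":0.3,"wz":-75.7},{"x":-0.21,"y":-0.068,"z":0.01,"wx":0.8,"wy":0.3,"wz":-75.7},{"x":-0.21,"y":-0.068,"z":0.01,"wx":0.8,"wy":0.3,"wz":-75.7},{"x":-0.21,"y":-0.068,"z":0.01,"wx":0.8,"wy":0.3,"wz":-75.7},{"x":-0.21,"y":-0.068,"z":0.01,"wx":0.8,"wy":0.3,"wz":-75.7},{"x":-0.21,"y":-0.068,"z":0.01,"wx":0.8,"wy":0.3,"wz":-75.7},{"x":-0.21,"y":-0.068,"z":0.01,"wx":0.8,"wy":0.3,"wz":-75.7}]' 0.05|head -2; python3 -m handwheel '[{"x":0,"y":0,"z":0,"wx":0,"wy":0,"wz":-4},{"x":0,"y":0,"z":0,"wx":0,"wy":0,"wz":-4},{"x":0,"y":0,"z":0,"wx":0,"wy":0,"wz":-4},{"x":0,"y":0,"z":0,"wx":0,"wy":0,"wz":-4}]' |head -2;python3 -c "
from h import *
st()
im,K,c=shot('wrist','w6');hsv=cv2.cvtColor(im,cv2.COLOR_BGR2HSV)
m=np.zeros(im.shape[:2]);m[:230]=1;print(c[:3,3])
blobs(im,K,c,(hsv[...,1]<60)&(hsv[...,2]>50)&(hsv[...,2]<215)&(m>0),.03,200,20000)"
```

```text
time: 14.43
position: [0.517, -0.2205, 0.1497]
time: 14.77
position: [0.517, -0.2204, 0.1496]
t 14.77 p [ 0.517  -0.2204  0.1496] yang 47.8 tilt [-0.014  0.001] F [-0.  -0.  -0.9] w 49.8 gf 0.0 q7 1.29
[ 0.46437467 -0.17174955  0.33473708]
px [287. 223.] ctr 509.4 -277.1 L 172.6 24.2 long ang 47.9
px [164. 169.] ctr 392.3 -328.9 L 28.9 12.4 long ang -31.5
px [480. 198.] ctr 641.8 -106.2 L 205.3 70.0 long ang 61.6
px [331. 118.] ctr 467.9 -171.8 L 43.7 9.7 long ang -42.2
px [607. 132.] ctr 640.9 2.3 L 218.1 94.5 long ang -33.9
px [144.  21.] ctr 286.6 -228.5 L 303.8 55.8 long ang 58.2
```

View pics/w6.png

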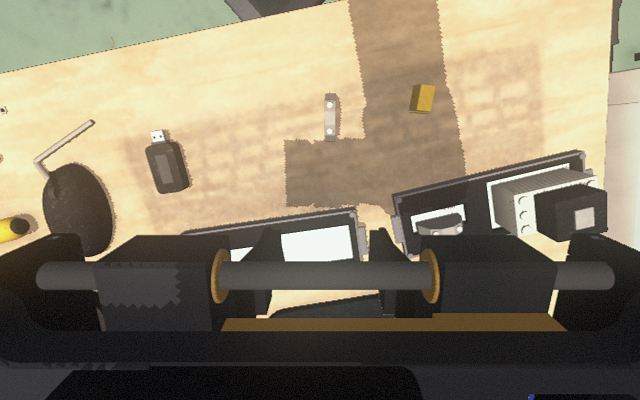

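The contactor is in its pocket at (550,205) and slab a is beside it at (440,222). Slab b is at (331,118), the relay at (422,98) and the adapter at (168,165). I'm picking slab b at (468,-172), and fixing the slight tilt.

```bash
python3 -c "
from h import *
goto((.468,-.1718,.014),47.8)"
```

```text
shift mm [ 67.4   4.2 136.4] turn [-0.5 -0.6  0. ] rows 3.6 q7 1.29
```

```bash
python3 -m handwheel '[{"x":0.035,"y":0.002,"z":0.03,"wx":-0.5,"wy":-0.6,"wz":0},{"x":0.067,"y":0.004,"z":0.05,"wx":-0.5,"wy":-0.6,"wz":0},{"x":0.067,"y":0.004,"z":0.085,"wx":-0.5,"wy":-0.6,"wz":0},{"x":0.067,"y":0.004,"z":0.115,"wx":-0.5,"wy":-0.6,"wz":0},{"x":0.067,"y":0.004,"z":0.13,"wx":-0.5,"wy":-0.6,"wz":0},{"x":0.067,"y":0.004,"z":0.136,"wx":-0.5,"wy":-0.6,"wz":0},{"x":0.067,"y":0.004,"z":0.136,"wx":-0.5,"wy":-0.6,"wz":0},{"x":0.067,"y":0.004,"z":0.136,"wx":-0.5,"wy":-0.6,"wz":0}]' 0.04 | head -2
python3 -m handwheel '[{"x":0,"y":0,"z":0,"wx":0,"wy":0,"wz":0},{"x":0,"y":0,"z":0,"wx":0,"wy":0,"wz":0},{"x":0,"y":0,"z":0,"wx":0,"wy":0,"wz":0},{"x":0,"y":0,"z":0,"wx":0,"wy":0,"wz":0},{"x":0,"y":0,"z":0,"wx":0,"wy":0,"wz":0},{"x":0,"y":0,"z":0,"wx":0,"wy":0,"wz":0},{"x":0,"y":0,"z":0,"wx":0,"wy":0,"wz":0},{"x":0,"y":0,"z":0,"wx":0,"wy":0,"wz":0}]' 0.0 10 | tail -2
python3 -c "
from h import *
st()
goto((.5197,-.3444,.1),-33.6)"
```

```text
time: 15.48
position: [0.4687, -0.1726, 0.0151]
grip_width: 0.02
grip_force: 2.6
t 16.15 p [ 0.4691 -0.1721  0.0153] yang 47.9 tilt [0.001 0.001] F [1.1 1.6 5.4] w 1.7 gf 2.6 q7 1.26
shift mm [-153.   -93.8  -84.8] turn [ 0.1 -0.1 81.5] rows 11.4 q7 1.26
```

The fingers shut almost fully (1.7 mm), so the slab was missed or squeezed out. I'll look.

```bash
python3 -c "
from h import *
im,K,c=shot('wrist','w7');a=im[60:330,200:460]
t=shot('top','t7')[0][150:256,190:330]
s=shot('scene','s7')[0][110:230,230:370]
f=lambda i:cv2.resize(i,(400,300),interpolation=cv2.INTER_CUBIC)
cv2.imwrite('pics/v7.png',np.vstack([np.hstack([f(a),f(t)]),np.hstack([f(s),f(s)*0])]))"
```

```text
(no output)
```

View pics/v7.png

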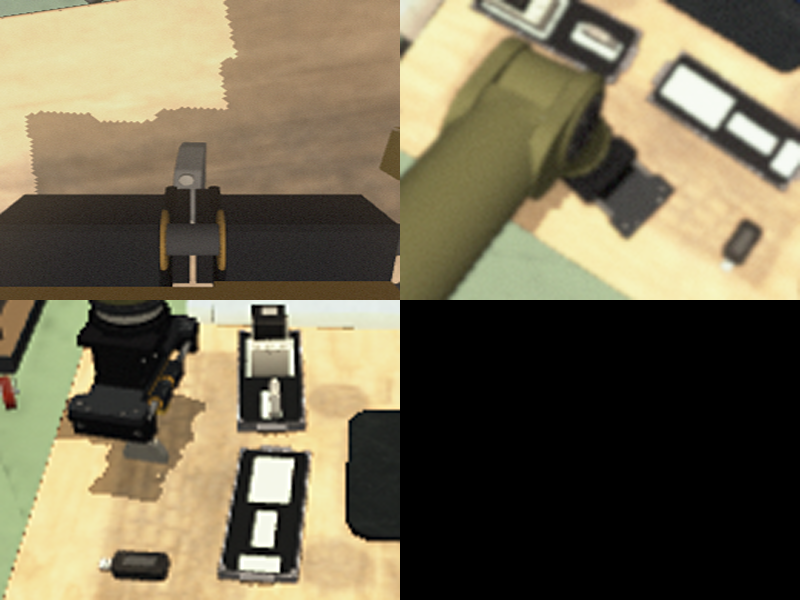

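Slab b still stands but sits forward of the pads, seen at (188,165), so it slipped. I'll open, rise and re-measure.

```bash
python3 -m handwheel '[{"x":0,"y":0,"z":0,"wx":0,"wy":0,"wz":0},{"x":0,"y":0,"z":0,"wx":0,"wy":0,"wz":0},{"x":0,"y":0,"z":0,"wx":0,"wy":0,"wz":0},{"x":0,"y":0,"z":0,"wx":0,"wy":0,"wz":0}]' 0.05 | tail -2
python3 -m handwheel '[{"x":0,"y":0,"z":-0.03,"wx":0,"wy":0,"wz":0},{"x":0,"y":0,"z":-0.06,"wx":0,"wy":0,"wz":0},{"x":-0.03,"y":0,"z":-0.09,"wx":0,"wy":0,"wz":0},{"x":-0.06,"y":0,"z":-0.11,"wx":0,"wy":0,"wz":0},{"x":-0.08,"y":0,"z":-0.11,"wx":0,"wy":0,"wz":0},{"x":-0.08,"y":0,"z":-0.11,"wx":0,"wy":0,"wz":0},{"x":-0.08,"y":0,"z":-0.11,"wx":0,"wy":0,"wz":0}]' | head -2
python3 -c "
from h import *
st()
im,K,c=shot('wrist','w8');hsv=cv2.cvtColor(im,cv2.COLOR_BGR2HSV)
m=np.zeros(im.shape[:2]);m[50:230,200:450]=1;print(c[:3,3])
blobs(im,K,c,(hsv[...,1]<60)&(hsv[...,2]>50)&(hsv[...,2]<215)&(m>0),.03,200,20000)
cv2.imwrite('pics/v8.png',im[40:240,220:440].repeat(2,0).repeat(2,1))"
```

```text
grip_width: 0.222
grip_force: 1.0
time: 17.22
position: [0.5268, -0.2265, 0.1234]
t 17.22 p [ 0.5268 -0.2265  0.1234] yang 47.8 tilt [-0.003  0.   ] F [-0.8 -0.2 -0.5] w 49.7 gf 0.0 q7 1.32
[ 0.4720561  -0.1777894   0.30792821]
px [287. 221.] ctr 514.7 -272.5 L 159.6 27.2 long ang 47.8
px [424. 205.] ctr 595.8 -167.8 L 53.4 52.1 long ang -36.0
px [329. 103.] ctr 469.1 -171.0 L 43.9 10.5 long ang -42.2
```

View pics/v8.png

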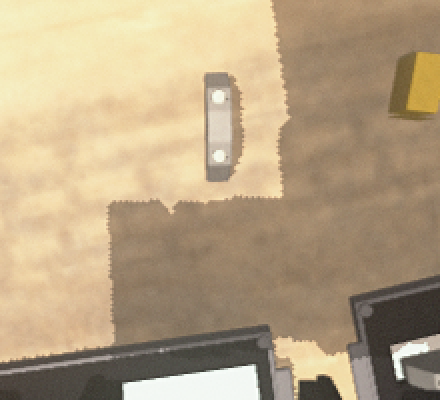

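Slab b is upright at crop (218,127), essentially unmoved at (469,-171). I'll retry slightly lower and watch the closing.

```bash
python3 -c "
from h import *
goto((.4688,-.1712,.011),47.8)"
```

```text
shift mm [ 78.6   2.1 112.3] turn [-0.1 -0.2  0.1] rows 3.3 q7 1.32
```

```bash
python3 -m handwheel '[{"x":0.04,"y":0.001,"z":0.01,"wx":0,"wy":0,"wz":0},{"x":0.078,"y":0.002,"z":0.03,"wx":0,"wy":0,"wz":0},{"x":0.078,"y":0.002,"z":0.065,"wx":0,"wy":0,"wz":0},{"x":0.078,"y":0.002,"z":0.095,"wx":0,"wy":0,"wz":0},{"x":0.078,"y":0.002,"z":0.109,"wx":0,"wy":0,"wz":0},{"x":0.078,"y":0.002,"z":0.1125,"wx":0,"wy":0,"wz":0},{"x":0.078,"y":0.002,"z":0.1125,"wx":0,"wy":0,"wz":0},{"x":0.078,"y":0.002,"z":0.1125,"wx":0,"wy":0,"wz":0}]' | head -2
python3 -m handwheel '[{"x":0,"y":0,"z":0,"wx":0,"wy":0,"wz":0},{"x":0,"y":0,"z":0,"wx":0,"wy":0,"wz":0},{"x":0,"y":0,"z":0,"wx":0,"wy":0,"wz":0},{"x":0,"y":0,"z":0,"wx":0,"wy":0,"wz":0},{"x":0,"y":0,"z":0,"wx":0,"wy":0,"wz":0},{"x":0,"y":0,"z":0,"wx":0,"wy":0,"wz":0},{"x":0,"y":0,"z":0,"wx":0,"wy":0,"wz":0}]' 0.006 10 | tail -3
python3 -m handwheel '[{"x":0,"y":0,"z":0,"wx":0,"wy":0,"wz":0},{"x":0,"y":0,"z":0,"wx":0,"wy":0,"wz":0},{"x":0,"y":0,"z":0,"wx":0,"wy":0,"wz":0}]' | tail -3
python3 -c "
from h import *
st()"
```

```text
time: 17.93
position: [0.4709, -0.1719, 0.0123]
ft_force: [0.1, 0.3, -0.0]
grip_width: 0.133
grip_force: 0.0
ft_force: [0.1, 0.8, 0.8]
grip_width: 0.118
grip_force: 10.0
t 18.77 p [ 0.4709 -0.1721  0.012 ] yang 47.9 tilt [-0.     0.001] F [0.1 0.8 0.8] w 10.3 gf 10.0 q7 1.27
```

Gripped now (10.3 mm, 10 N). Lifting and carrying.

```bash
python3 -m handwheel '[{"x":0,"y":0,"z":-0.02,"wx":0,"wy":0,"wz":0},{"x":0,"y":0,"z":-0.05,"wx":0,"wy":0,"wz":0},{"x":-0.02,"y":-0.012,"z":-0.08,"wx":0,"wy":0,"wz":6},{"x":-0.05,"y":-0.03,"z":-0.09,"wx":0,"wy":0,"wz":13},{"x":-0.08,"y":-0.05,"z":-0.09,"wx":0,"wy":0,"wz":20},{"x":-0.11,"y":-0.068,"z":-0.09,"wx":0,"wy":0,"wz":27},{"x":-0.135,"y":-0.085,"z":-0.09,"wx":0,"wy":0,"wz":34},{"x":-0.153,"y":-0.094,"z":-0.09,"wx":0,"wy":0,"wz":41},{"x":-0.153,"y":-0.094,"z":-0.09,"wx":0,"wy":0,"wz":48},{"x":-0.153,"y":-0.094,"z":-0.09,"wx":0,"wy":0,"wz":55}]' | tail -2
python3 -m handwheel '[{"x":0,"y":0,"z":0,"wx":0,"wy":0,"wz":7},{"x":0,"y":0,"z":0,"wx":0,"wy":0,"wz":14},{"x":0,"y":0,"z":0,"wx":0,"wy":0,"wz":21},{"x":0,"y":0,"z":0,"wx":0,"wy":0,"wz":26.5},{"x":0,"y":0,"z":0,"wx":0,"wy":0,"wz":26.5},{"x":0,"y":0,"z":0,"wx":0,"wy":0,"wz":26.5}]' | tail -2
python3 -c "
from h import *
st()
im,K,c=shot('wrist','w9')
goto((.5185,-.3462,.018),-33.6)
m=np.zeros(im.shape[:2]);m[5:200,260:390]=1
blobs(im,K,c,(im.min(2)>120)&(m>0),.009,500,20000)
"
```

```text
grip_width: 0.115
grip_force: 10.0
grip_width: 0.114
grip_force: 10.0
t 20.1 p [ 0.5214 -0.3443  0.1015] yang -33.4 tilt [-0.001  0.001] F [ 0.3  0.3 -0.1] w 10.0 gf 10.0 q7 0.25
shift mm [-3.2 -1.3 83.6] turn [-0.1 -0.   0.2] rows 2.0 q7 0.25
px [323. 181.] ctr 525.6 -333.9 L 34.0 21.5 long ang 56.6
px [322. 102.] ctr 562.5 -278.0 L 78.4 41.9 long ang 56.5
px [355.  81.] ctr 565.6 -284.5 L 166.6 103.0 long ang 59.8
```

View pics/w9.png

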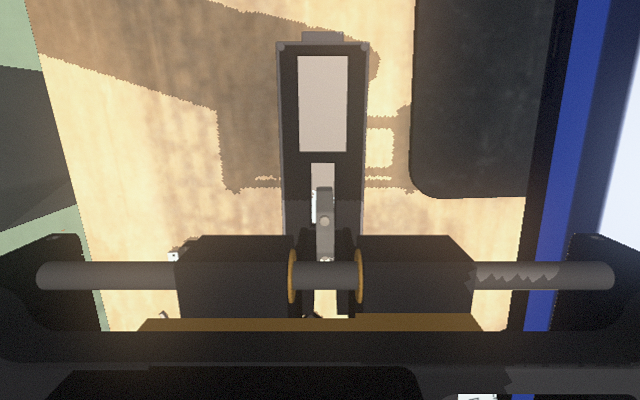

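Slab b hangs upright over the middle pocket at (323,190). The adapter pocket is at (322,102). I'm lowering it.

```bash
python3 -m handwheel '[{"x":-0.0035,"y":-0.001,"z":0.03,"wx":0,"wy":0,"wz":0},{"x":-0.0035,"y":-0.001,"z":0.055,"wx":0,"wy":0,"wz":0},{"x":-0.0035,"y":-0.001,"z":0.07,"wx":0,"wy":0,"wz":0},{"x":-0.0035,"y":-0.001,"z":0.078,"wx":0,"wy":0,"wz":0},{"x":-0.0035,"y":-0.001,"z":0.083,"wx":0,"wy":0,"wz":0},{"x":-0.0035,"y":-0.001,"z":0.083,"wx":0,"wy":0,"wz":0},{"x":-0.0035,"y":-0.001,"z":0.083,"wx":0,"wy":0,"wz":0}]'; python3 -m handwheel '[{"x":0,"y":0,"z":0,"wx":0,"wy":0,"wz":0},{"x":0,"y":0,"z":0,"wx":0,"wy":0,"wz":0},{"x":0,"y":0,"z":0,"wx":0,"wy":0,"wz":0},{"x":0,"y":0,"z":0,"wx":0,"wy":0,"wz":0}]' 0.03
```

```text
time: 20.73
position: [0.5193, -0.3474, 0.0197]
tool_rot: [2.768, 1.485, 0.001]
ft_force: [-1.0, 0.4, -0.2]
grip_width: 0.114
grip_force: 10.0
time: 21.07
position: [0.5189, -0.3469, 0.0192]
tool_rot: [-2.768, -1.485, -0.001]
ft_force: [0.0, 0.1, 0.1]
grip_width: 0.308
grip_force: 0.0
```

```bash
python3 -m handwheel '[{"x":0,"y":0,"z":-0.04,"wx":0,"wy":0,"wz":0},{"x":0,"y":0,"z":-0.08,"wx":0,"wy":0,"wz":0},{"x":0,"y":0,"z":-0.12,"wx":0,"wy":0,"wz":0},{"x":0,"y":0,"z":-0.12,"wx":0,"wy":0,"wz":0}]' 0.05 |head -2; python3 -c "
from h import *
goto((.472,-.156,.14),-33)"
```

```text
time: 21.4
position: [0.5223, -0.3506, 0.1473]
shift mm [ 134.2 -149.7    5.6] turn [ 0.7 -0.1 -0.6] rows 4.8 q7 0.23
```

```bash
python3 -m handwheel '[{"x":0.134,"y":-0.15,"z":0,"wx":0,"wy":0,"wz":0},{"x":0.134,"y":-0.15,"z":0,"wx":0,"wy":0,"wz":0},{"x":0.134,"y":-0.15,"z":0,"wx":0,"wy":0,"wz":0},{"x":0.134,"y":-0.15,"z":0,"wx":0,"wy":0,"wz":0},{"x":0.134,"y":-0.15,"z":0,"wx":0,"wy":0,"wz":0},{"x":0.134,"y":-0.15,"z":0,"wx":0,"wy":0,"wz":0},{"x":0.134,"y":-0.15,"z":0,"wx":0,"wy":0,"wz":0}]'|head -2;python3 -c "
from h import *
st()
im,K,c=shot('wrist','w10');hsv=cv2.cvtColor(im,cv2.COLOR_BGR2HSV)
m=np.zeros(im.shape[:2]);m[:230]=1;print(c[:3,3])
ym=(hsv[...,1]>175)&(hsv[...,0]>15)&(hsv[...,0]<35)&(m>0)
blobs(im,K,c,ym,.027,200,20000)
v,u=np.nonzero(ym);print(u.min(),u.max(),v.min(),v.max())
cv2.imwrite('pics/v10.png',cv2.resize(im[10:240,180:500],None,fx=2,fy=2))"
```

```text
time: 21.98
position: [0.4681, -0.1495, 0.1391]
t 21.98 p [ 0.4681 -0.1495  0.1391] yang -33.3 tilt [0.001 0.003] F [ 0.5 -0.8 -0.5] w 49.6 gf 0.0 q7 -0.31
[ 0.50804854 -0.08915508  0.32366112]
342 346 109 120
```

View pics/v10.png

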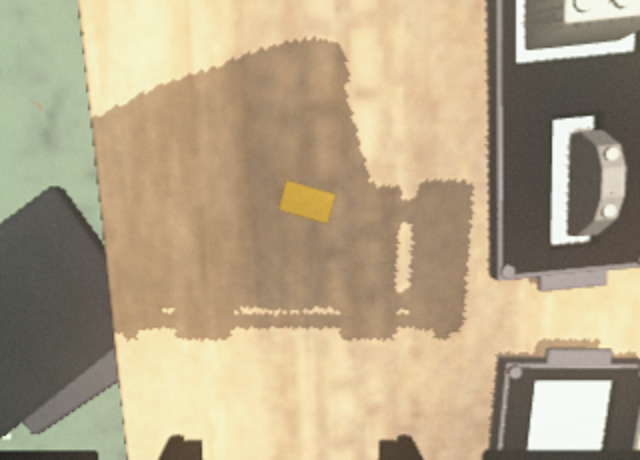

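The relay is at crop (307,201), full picture about (333,110), with its long side tilted slightly. It lies in shade, so I'll loosen the mask.

```bash
python3 -c "
from h import *
im,K,c=load('w10');hsv=cv2.cvtColor(im,cv2.COLOR_BGR2HSV)
m=np.zeros(im.shape[:2]);m[85:140,305:360]=1
print(hsv[110,333],hsv[90,310])
ym=(hsv[...,1]>150)&(m>0)
r=blobs(im,K,c,ym,.026,100,20000)[0]
goto((r[0]/1000,r[1]/1000,.0115),r[4])"
```

```text
[ 21 166 203] [ 16  85 150]
px [333. 111.] ctr 515.2 -91.8 L 23.3 13.3 long ang -48.8
shift mm [ 75.6   6.1 127.9] turn [-0.  -0.1 15.3] rows 3.6 q7 -0.3
```

```bash
python3 -m handwheel '[{"x":0.04,"y":0.003,"z":0.03,"wx":0,"wy":0,"wz":7},{"x":0.075,"y":0.006,"z":0.05,"wx":0,"wy":0,"wz":14},{"x":0.075,"y":0.006,"z":0.08,"wx":0,"wy":0,"wz":15.3},{"x":0.075,"y":0.006,"z":0.108,"wx":0,"wy":0,"wz":15.3},{"x":0.075,"y":0.006,"z":0.122,"wx":0,"wy":0,"wz":15.3},{"x":0.075,"y":0.006,"z":0.128,"wx":0,"wy":0,"wz":15.3},{"x":0.075,"y":0.006,"z":0.128,"wx":0,"wy":0,"wz":15.3},{"x":0.075,"y":0.006,"z":0.128,"wx":0,"wy":0,"wz":15.3}]' | head -2
python3 -m handwheel '[{"x":0,"y":0,"z":0,"wx":0,"wy":0,"wz":0},{"x":0,"y":0,"z":0,"wx":0,"wy":0,"wz":0},{"x":0,"y":0,"z":0,"wx":0,"wy":0,"wz":0},{"x":0,"y":0,"z":0,"wx":0,"wy":0,"wz":0},{"x":0,"y":0,"z":0,"wx":0,"wy":0,"wz":0},{"x":0,"y":0,"z":0,"wx":0,"wy":0,"wz":0},{"x":0,"y":0,"z":0,"wx":0,"wy":0,"wz":0},{"x":0,"y":0,"z":0,"wx":0,"wy":0,"wz":0}]' 0.015 12 | tail -3
python3 -c "
from h import *
st()
goto((.4903,-.3882,.1),-33.6)"
```

```text
time: 22.7
position: [0.515, -0.0948, 0.0115]
ft_force: [0.2, -0.2, -0.0]
grip_width: 0.177
grip_force: 0.0
t 23.37 p [ 0.5144 -0.0929  0.011 ] yang -48.9 tilt [-0.     0.001] F [ 0.2 -0.2 -0. ] w 15.4 gf 0.0 q7 -0.47
shift mm [-212.3  206.6  -89.2] turn [ -0.   -0.  -15.3] rows 7.4 q7 -0.47
```

```bash
python3 -c "
from h import *
im,K,c=shot('wrist','w11')
cv2.imwrite('pics/v11.png',cv2.resize(im[100:330,200:460],None,fx=2,fy=2))"
```

```text
(no output)
```

View pics/v11.png

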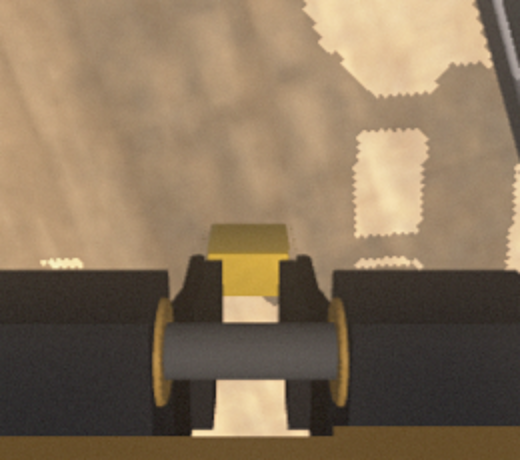

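```bash
python3 -c "
from h import *
im,K,c=load('w11');s=ctrl.get_state();Rm=R.from_rotvec(s['tool_rot'])
for f in((0,0,-16),(8,14,-16),(-8,-14,-16),(0,8,0),(9.5,8,0),(9.5,8,-19)):
    p=Rm.apply(np.array(f)/1000)+s['position'];q=K@(np.linalg.inv(c)@np.r_[p,1])[:3];q=q[:2]/q[2];print(f,q.round(),'crop',((q-[200,100])*2).round())
for u,v in((212,225),(286,225),(208,254),(290,254),(222,296),(278,296)):
    w=ray(K,c,u/2+200,v/2+100,.027); print((u,v),(Rm.inv().apply(w-s['position'])*1000).round(1))"
```

```text
(0, 0, -16) [324. 240.] crop [249. 279.]
(8, 14, -16) [348. 227.] crop [296. 254.]
(-8, -14, -16) [301. 252.] crop [202. 304.]
(0, 8, 0) [337. 230.] crop [274. 259.]
(9.5, 8, 0) [337. 216.] crop [274. 231.]
(9.5, 8, -19) [338. 226.] crop [276. 253.]
(212, 225) [ 16.9 -10.6 -16. ]
(286, 225) [ 16.9  10.8 -16. ]
(208, 254) [  8.  -11.9 -16. ]
(290, 254) [  8.   12.1 -16. ]
(222, 296) [ -5.4  -8.  -16. ]
(278, 296) [ -5.4   8.7 -16. ]
```

The front edges of the fingers project about 20 mm short of the reported TCP. The real tips therefore passed just above the relay (27 mm high) and barely caught slab b. I'll open, then go lower in small steps while watching the force.

```bash
python3 -m handwheel '[{"x":0,"y":0,"z":0,"wx":0,"wy":0,"wz":0},{"x":0,"y":0,"z":0,"wx":0,"wy":0,"wz":0},{"x":0,"y":0,"z":0,"wx":0,"wy":0,"wz":0},{"x":0,"y":0,"z":0,"wx":0,"wy":0,"wz":0},{"x":0,"y":0,"z":0,"wx":0,"wy":0,"wz":0},{"x":0,"y":0,"z":0,"wx":0,"wy":0,"wz":0}]' 0.05 | tail -2
python3 -m handwheel '[{"x":0,"y":0,"z":0.003,"wx":0,"wy":0,"wz":0},{"x":0,"y":0,"z":0.006,"wx":0,"wy":0,"wz":0},{"x":0,"y":0,"z":0.009,"wx":0,"wy":0,"wz":0},{"x":0,"y":0,"z":0.009,"wx":0,"wy":0,"wz":0}]' | sed -n 2,4p
python3 -c "
from h import *
st()
im,K,c=shot('wrist','w12')
cv2.imwrite('pics/v12.png',cv2.resize(im[100:330,200:460],None,fx=2,fy=2))"
```

```text
grip_width: 0.532
grip_force: 0.0
position: [0.5136, -0.0929, 0.0012]
tool_rot: [-2.94, -1.103, 0.002]
ft_force: [-1.1, 0.3, -0.1]
t 24.25 p [ 0.5136 -0.0929  0.0012] yang -48.9 tilt [-0.002  0.001] F [-1.1  0.3 -0.1] w 50.2 gf 0.0 q7 -0.46
```

View pics/v12.png

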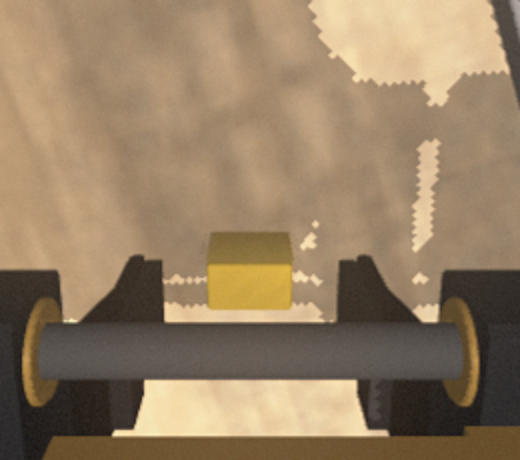

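There is no bench contact at TCP z 0.001, and the relay sits at (249,285) between the fingers. I'll go 8 mm lower and close.

```bash
python3 -m handwheel '[{"x":0,"y":0,"z":0.003,"wx":0,"wy":0,"wz":0},{"x":0,"y":0,"z":0.006,"wx":0,"wy":0,"wz":0},{"x":0,"y":0,"z":0.008,"wx":0,"wy":0,"wz":0},{"x":0,"y":0,"z":0.008,"wx":0,"wy":0,"wz":0}]' | sed -n 2,4p
python3 -m handwheel '[{"x":0,"y":0,"z":0,"wx":0,"wy":0,"wz":0},{"x":0,"y":0,"z":0,"wx":0,"wy":0,"wz":0},{"x":0,"y":0,"z":0,"wx":0,"wy":0,"wz":0},{"x":0,"y":0,"z":0,"wx":0,"wy":0,"wz":0},{"x":0,"y":0,"z":0,"wx":0,"wy":0,"wz":0},{"x":0,"y":0,"z":0,"wx":0,"wy":0,"wz":0},{"x":0,"y":0,"z":0,"wx":0,"wy":0,"wz":0}]' 0.018 12 | tail -3
python3 -c "
from h import *
st()
goto((.4903,-.3882,.09),-33.6)"
```

```text
position: [0.5139, -0.0929, -0.0066]
tool_rot: [-2.941, -1.103, 0.002]
ft_force: [0.7, 0.7, 0.4]
ft_force: [1.1, 1.2, -0.1]
grip_width: 0.318
grip_force: 12.0
t 25.22 p [ 0.5144 -0.0929 -0.0059] yang -48.9 tilt [-0.     0.001] F [ 1.1  1.2 -0.1] w 27.7 gf 12.0 q7 -0.45
shift mm [-212.3  206.5  -96.2] turn [ -0.   -0.  -15.3] rows 7.5 q7 -0.45
```

Gripped at 27.7 mm. I'm carrying it to the relay pocket.

```bash
python3 -m handwheel '[{"x":0,"y":0,"z":-0.03,"wx":0,"wy":0,"wz":0},{"x":0,"y":0,"z":-0.07,"wx":0,"wy":0,"wz":0},{"x":-0.02,"y":0.02,"z":-0.1,"wx":0,"wy":0,"wz":-3},{"x":-0.05,"y":0.05,"z":-0.1,"wx":0,"wy":0,"wz":-6},{"x":-0.08,"y":0.078,"z":-0.1,"wx":0,"wy":0,"wz":-9},{"x":-0.108,"y":0.105,"z":-0.1,"wx":0,"wy":0,"wz":-12},{"x":-0.136,"y":0.132,"z":-0.1,"wx":0,"wy":0,"wz":-15.3},{"x":-0.164,"y":0.16,"z":-0.1,"wx":0,"wy":0,"wz":-15.3},{"x":-0.19,"y":0.185,"z":-0.1,"wx":0,"wy":0,"wz":-15.3},{"x":-0.213,"y":0.207,"z":-0.1,"wx":0,"wy":0,"wz":-15.3}]' | tail -2
python3 -m handwheel '[{"x":0,"y":0,"z":0,"wx":0,"wy":0,"wz":0},{"x":0,"y":0,"z":0,"wx":0,"wy":0,"wz":0}]' | tail -2
python3 -c "
from h import *
st()
goto((.4895,-.3894,.0003),-33.6)
im,K,c=shot('wrist','w13');s=ctrl.get_state();Rm=R.from_rotvec(s['tool_rot'])
hsv=cv2.cvtColor(im,cv2.COLOR_BGR2HSV);ym=((hsv[...,1]>150)&(hsv[...,0]>18)&(hsv[...,0]<35)).astype(np.uint8);ym[:100]=0;ym[330:]=0
v,u=np.nonzero(ym);print(len(u), u.min(),u.max(),v.min(),v.max())
m=np.zeros(im.shape[:2]);m[5:200,260:390]=1
blobs(im,K,c,(im.min(2)>120)&(m>0),.009,500,20000)
cv2.imwrite('pics/v13.png',cv2.resize(im[20:330,180:480],None,fx=1.8,fy=1.8))"
```

```text
grip_width: 0.319
grip_force: 12.0
grip_width: 0.319
grip_force: 12.0
t 26.22 p [ 0.4881 -0.3918  0.0935] yang -33.9 tilt [-0.002 -0.   ] F [-0.7  1.5 -0.7] w 27.8 gf 12.0 q7 0.34
shift mm [ 2.9 -0.  93.2] turn [-0.1  0.1 -0.3] rows 2.2 q7 0.34
1441 35 610 237 329
px [324. 188.] ctr 490.9 -386.2 L 38.2 20.4 long ang -33.9
px [382. 150.] ctr 551.3 -385.6 L 35.9 14.2 long ang 58.5
px [323. 129.] ctr 518.7 -343.7 L 57.9 20.3 long ang 56.6
px [379.  70.] ctr 583.0 -327.4 L 91.6 18.5 long ang 59.3
px [323.  42.] ctr 556.2 -287.7 L 55.1 42.1 long ang 56.2
```

View pics/v13.png

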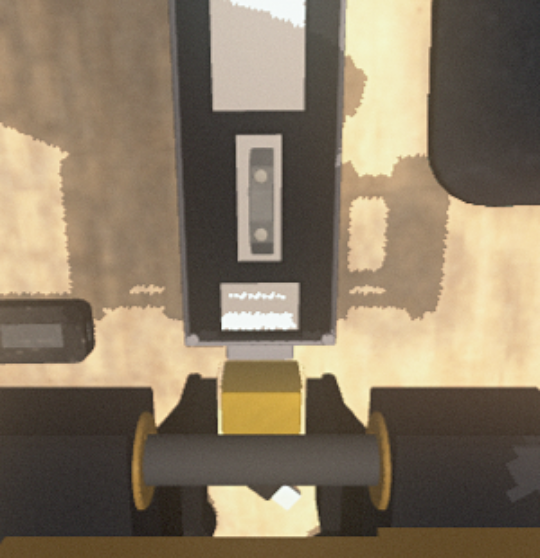

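```bash
python3 -c "
from h import *
im,K,c=load('w13');s=ctrl.get_state();Rm=R.from_rotvec(s['tool_rot'])
for u,v,dz in((300,238,-33),(350,238,-33),(302,220,-6),(345,220,-6)):
  w=ray(K,c,u,v,s['position'][2]-dz/1000);print((Rm.inv().apply(w-s['position'])*1000).round(1))
for x in(-13,13):
  a=np.radians(56.4);p=np.r_[np.array([.4903,-.3880])+x/1000*np.array([np.cos(a),np.sin(a)]),.006];q=K@(np.linalg.inv(c)@np.r_[p,1])[:3];print(q[:2]/q[2],(q[:2]/q[2]-[180,20])*1.8)
print(im[170:215:3,325].mean(1).round())"
```

```text
[  5.5 -12.9 -33. ]
[  5.5  13.7 -33. ]
[  5.9 -13.7  -6. ]
[ 5.8 12.8 -6. ]
[324.63227067 202.95035674] [260.33808721 329.31064213]
[324.46484213 175.30219855] [260.03671583 279.54395739]
[ 61.  58.  50. 185. 182. 195. 183. 186. 230. 245. 248. 108.  66. 123.
 170.]
```

The relay is held level with its front face 5.7 mm ahead of TCP. Slab b stands in the middle of its pocket at crop (260,198), and the relay pocket is at (260,306). I'm lowering it with a +6.7 mm shift.

```bash
python3 -m handwheel '[{"x":0.0067,"y":0,"z":0.03,"wx":0,"wy":0,"wz":-0.3},{"x":0.0067,"y":0,"z":0.055,"wx":0,"wy":0,"wz":-0.3},{"x":0.0067,"y":0,"z":0.07,"wx":0,"wy":0,"wz":-0.3},{"x":0.0067,"y":0,"z":0.08,"wx":0,"wy":0,"wz":-0.3},{"x":0.0067,"y":0,"z":0.085,"wx":0,"wy":0,"wz":-0.3},{"x":0.0067,"y":0,"z":0.085,"wx":0,"wy":0,"wz":-0.3}]' | sed -n 2,4p
python3 -c "
from h import *
st();goto((.4916,-.3861,.0003),-33.6)"
```

```text
position: [0.4937, -0.3829, 0.0085]
tool_rot: [-2.763, -1.492, 0.001]
ft_force: [-0.4, -0.5, 0.1]
t 26.77 p [ 0.4937 -0.3829  0.0085] yang -33.3 tilt [-0.001  0.001] F [-0.4 -0.5  0.1] w 27.7 gf 12.0 q7 0.39
shift mm [-3.8  0.1  8.2] turn [-0.1 -0.   0.3] rows 0.2 q7 0.39
```

```bash
python3 -m handwheel '[{"x":-0.0035,"y":0,"z":0,"wx":0,"wy":0,"wz":0.3},{"x":-0.0035,"y":0,"z":0.003,"wx":0,"wy":0,"wz":0.3},{"x":-0.0035,"y":0,"z":0.006,"wx":0,"wy":0,"wz":0.3},{"x":-0.0035,"y":0,"z":0.008,"wx":0,"wy":0,"wz":0.3},{"x":-0.0035,"y":0,"z":0.008,"wx":0,"wy":0,"wz":0.3},{"x":-0.0035,"y":0,"z":0.008,"wx":0,"wy":0,"wz":0.3}]' | sed -n 2,4p
python3 -m handwheel '[{"x":0,"y":0,"z":0,"wx":0,"wy":0,"wz":0},{"x":0,"y":0,"z":0,"wx":0,"wy":0,"wz":0},{"x":0,"y":0,"z":0,"wx":0,"wy":0,"wz":0},{"x":0,"y":0,"z":0,"wx":0,"wy":0,"wz":0}]' 0.05
python3 -m handwheel '[{"x":0,"y":0,"z":-0.02,"wx":0,"wy":0,"wz":0},{"x":0,"y":0,"z":-0.06,"wx":0,"wy":0,"wz":0},{"x":0,"y":0,"z":-0.1,"wx":0,"wy":0,"wz":0},{"x":0,"y":0,"z":-0.14,"wx":0,"wy":0,"wz":0},{"x":0,"y":0,"z":-0.14,"wx":0,"wy":0,"wz":0}]' |head -2
python3 -c "
from h import *
goto((.45,-.40,.14),57.5)"
```

```text
position: [0.4917, -0.3863, 0.0007]
tool_rot: [-2.768, -1.484, -0.0]
ft_force: [-0.2, -0.3, -0.4]
time: 27.6
position: [0.4918, -0.3864, 0.0009]
tool_rot: [-2.768, -1.485, -0.0]
ft_force: [-0.5, 0.5, 0.1]
grip_width: 0.526
grip_force: 0.0
time: 28.02
position: [0.4951, -0.3904, 0.1493]
shift mm [-33.  -32.3   8.9] turn [ 0.5 -0.6 88.9] rows 12.4 q7 0.31
```

```bash
python3 -m handwheel '[{"x":-0.036,"y":-0.036,"z":0.005,"wx":0,"wy":0,"wz":-60},{"x":-0.036,"y":-0.036,"z":0.005,"wx":0,"wy":0,"wz":-60},{"x":-0.036,"y":-0.036,"z":0.005,"wx":0,"wy":0,"wz":-60},{"x":-0.036,"y":-0.036,"z":0.005,"wx":0,"wy":0,"wz":-60},{"x":-0.036,"y":-0.036,"z":0.005,"wx":0,"wy":0,"wz":-60},{"x":-0.036,"y":-0.036,"z":0.005,"wx":0,"wy":0,"wz":-60},{"x":-0.036,"y":-0.036,"z":0.005,"wx":0,"wy":0,"wz":-60},{"x":-0.036,"y":-0.036,"z":0.005,"wx":0,"wy":0,"wz":-60},{"x":-0.036,"y":-0.036,"z":0.005,"wx":0,"wy":0,"wz":-60},{"x":-0.036,"y":-0.036,"z":0.005,"wx":0,"wy":0,"wz":-60}]' 0.05|head -2
python3 -m handwheel '[{"x":0,"y":0,"z":0,"wx":0,"wy":0,"wz":-7},{"x":0,"y":0,"z":0,"wx":0,"wy":0,"wz":-14},{"x":0,"y":0,"z":0,"wx":0,"wy":0,"wz":-21},{"x":0,"y":0,"z":0,"wx":0,"wy":0,"wz":-28},{"x":0,"y":0,"z":0,"wx":0,"wy":0,"wz":-31},{"x":0,"y":0,"z":0,"wx":0,"wy":0,"wz":-31},{"x":0,"y":0,"z":0,"wx":0,"wy":0,"wz":-31}]'|head -2
python3 -c "
from h import *
st()
im,K,c=shot('wrist','w14');hsv=cv2.cvtColor(im,cv2.COLOR_BGR2HSV)
m=np.zeros(im.shape[:2]);m[40:225,240:420]=1
print('block');blobs(im,K,c,(hsv[...,2]<90)&(m>0),.010,400,20000)
cv2.imwrite('pics/v14.png',im)"
```

```text
time: 28.85
position: [0.4418, -0.3966, 0.1357]
time: 29.43
position: [0.4418, -0.3965, 0.1357]
t 29.43 p [ 0.4418 -0.3965  0.1357] yang 57.2 tilt [-0.     0.001] F [-0.1  0.   0.5] w 49.5 gf 0.0 q7 1.84
block
px [375. 202.] ctr 491.9 -359.5 L 80.7 40.9 long ang 57.2
px [251. 137.] ctr 365.8 -432.8 L 104.7 28.0 long ang -37.1
```

View pics/v14.png

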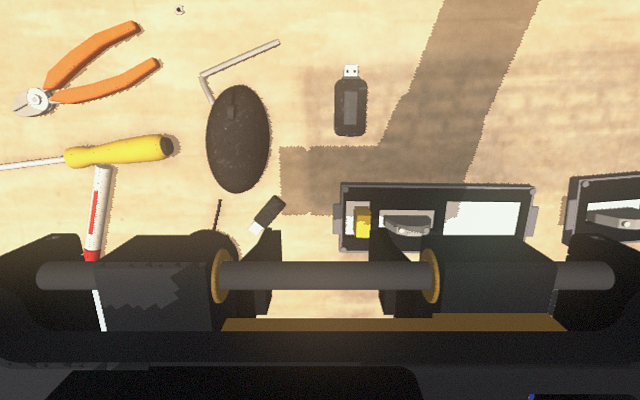

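The adapter is at (351,105) with its plug at (350,71). The relay (362,222) and slab b (408,224) sit in the control tray. I've now viewed 17 pictures, over the limit of 14, so I'll work from numbers only from here.

```bash
python3 -c "
from h import *
im,K,c=load('w14');hsv=cv2.cvtColor(im,cv2.COLOR_BGR2HSV)
s=ctrl.get_state();Rm=R.from_rotvec(s['tool_rot'])
m=np.zeros(im.shape[:2]);m[76:145,322:382]=1
for t in(90,110,130):
  r=blobs(im,K,c,(im.max(2)<t)&(m>0),.012,300,20000)
r=max(r,key=lambda q:q[2])
a=np.radians(r[4]);mid=np.array(r[:2])-6*np.array([np.cos(a),np.sin(a)])
print('mid',mid)
goto((r[0]/1000,r[1]/1000,-.011),r[4]+90)
for t in(90,110,130):
  k=(im.max(2)<t)&(m>0);v,u=np.nonzero(k);print(u.min(),u.max(),v.min(),v.max())"
```

```text
px [349. 105.] ctr 389.8 -335.1 L 52.8 29.5 long ang -32.3
px [350. 107.] ctr 389.3 -335.2 L 53.5 30.4 long ang -33.1
mid [ 384.26225481 -331.91050356]
shift mm [ 77.2  23.1 146.8] turn [ 0.  -0.   0.4] rows 4.0 q7 1.84
335 365 103 135
335 366 79 136
334 366 78 136
```

```bash
python3 -m handwheel '[{"x":0.038,"y":0.011,"z":0.02,"wx":0,"wy":0,"wz":0},{"x":0.07,"y":0.021,"z":0.04,"wx":0,"wy":0,"wz":0},{"x":0.077,"y":0.023,"z":0.075,"wx":0,"wy":0,"wz":0},{"x":0.077,"y":0.023,"z":0.105,"wx":0,"wy":0,"wz":0},{"x":0.077,"y":0.023,"z":0.125,"wx":0,"wy":0,"wz":0},{"x":0.077,"y":0.023,"z":0.133,"wx":0,"wy":0,"wz":0},{"x":0.077,"y":0.023,"z":0.136,"wx":0,"wy":0,"wz":0},{"x":0.077,"y":0.023,"z":0.136,"wx":0,"wy":0,"wz":0}]' | sed -n 2,4p
python3 -c "
from h import *
st();goto((.3895,-.3352,-.012),57.3)"
```

```text
position: [0.3894, -0.3359, -0.0001]
tool_rot: [-0.883, -3.014, -0.0]
ft_force: [0.7, -0.5, -0.8]
t 30.15 p [ 3.894e-01 -3.359e-01 -1.000e-04] yang 57.4 tilt [-0.001  0.   ] F [ 0.7 -0.5 -0.8] w 50.1 gf 0.0 q7 1.84
shift mm [ 0.2  0.6 11.9] turn [-0.  -0.1  0.1] rows 0.3 q7 1.84
```

```bash
python3 -m handwheel '[{"x":0,"y":0,"z":0.003,"wx":0,"wy":0,"wz":0},{"x":0,"y":0,"z":0.006,"wx":0,"wy":0,"wz":0},{"x":0,"y":0,"z":0.009,"wx":0,"wy":0,"wz":0},{"x":0,"y":0,"z":0.012,"wx":0,"wy":0,"wz":0},{"x":0,"y":0,"z":0.012,"wx":0,"wy":0,"wz":0},{"x":0,"y":0,"z":0.012,"wx":0,"wy":0,"wz":0}]' | sed -n 2,4p
python3 -m handwheel '[{"x":0,"y":0,"z":0,"wx":0,"wy":0,"wz":0},{"x":0,"y":0,"z":0,"wx":0,"wy":0,"wz":0},{"x":0,"y":0,"z":0,"wx":0,"wy":0,"wz":0},{"x":0,"y":0,"z":0,"wx":0,"wy":0,"wz":0},{"x":0,"y":0,"z":0,"wx":0,"wy":0,"wz":0},{"x":0,"y":0,"z":0,"wx":0,"wy":0,"wz":0}]' 0.02 15 | tail -3
python3 -c "
from h import *
st();goto((.5628,-.2782,.09),-33.6)"
```

```text
position: [0.3892, -0.3355, -0.0122]
tool_rot: [-0.881, -3.015, -0.001]
ft_force: [-0.3, 0.0, 0.0]
ft_force: [-0.4, -0.0, 0.0]
grip_width: 0.341
grip_force: 15.0
t 31.15 p [ 0.3894 -0.3355 -0.0121] yang 57.4 tilt [-0.     0.001] F [-0.4 -0.   0. ] w 29.6 gf 15.0 q7 1.86
shift mm [-115.1  141.8 -102.1] turn [  0.1  -0.  -89. ] rows 12.4 q7 1.86
```

```bash
python3 -m handwheel '[{"x":0,"y":0,"z":-0.02,"wx":0,"wy":0,"wz":0},{"x":0,"y":0,"z":-0.05,"wx":0,"wy":0,"wz":0},{"x":-0.01,"y":0.01,"z":-0.085,"wx":0,"wy":0,"wz":7},{"x":-0.03,"y":0.033,"z":-0.1,"wx":0,"wy":0,"wz":14},{"x":-0.05,"y":0.058,"z":-0.1,"wx":0,"wy":0,"wz":21},{"x":-0.07,"y":0.082,"z":-0.1,"wx":0,"wy":0,"wz":28},{"x":-0.09,"y":0.106,"z":-0.1,"wx":0,"wy":0,"wz":35},{"x":-0.108,"y":0.128,"z":-0.1,"wx":0,"wy":0,"wz":42},{"x":-0.115,"y":0.136,"z":-0.1,"wx":0,"wy":0,"wz":49},{"x":-0.115,"y":0.136,"z":-0.1,"wx":0,"wy":0,"wz":56}]' | tail -2
python3 -m handwheel '[{"x":0,"y":0,"z":0,"wx":0,"wy":0,"wz":7},{"x":0,"y":0,"z":0,"wx":0,"wy":0,"wz":14},{"x":0,"y":0,"z":0,"wx":0,"wy":0,"wz":21},{"x":0,"y":0,"z":0,"wx":0,"wy":0,"wz":28},{"x":0,"y":0,"z":0,"wx":0,"wy":0,"wz":35},{"x":0,"y":0,"z":0,"wx":0,"wy":0,"wz":35},{"x":0,"y":0,"z":0,"wx":0,"wy":0,"wz":35},{"x":0,"y":0,"z":0,"wx":0,"wy":0,"wz":35}]' | tail -2
python3 -c "
from h import *
st()
goto((.5597,-.2832,-.003),-33.6)
im,K,c=shot('wrist','w15');s=ctrl.get_state();Rm=R.from_rotvec(s['tool_rot'])
def px(p):q=K@(np.linalg.inv(c)@np.r_[p,1])[:3];return (q[:2]/q[2]).round(1)
a=np.radians(56.4);e=np.array([np.cos(a),np.sin(a)]);n=np.array([e[1],-e[0]])
for sx in(-1,1):
  print('pocket far corner',px(np.r_[np.array([.563,-.2782])+.0395*e+sx*.021*n,.009]))
for x,y in((39,-8),(39,8),(26,-15),(26,15)):print('adapter',x,y,px(Rm.apply([x/1000,y/1000,-.020])+s['position']))
g=im.max(2)
for u in(310,325,340):print(u,g[100:226:3,u].tolist())
for v in(130,160):print(v,g[v,280:372:3].tolist())"
```

```text
grip_width: 0.337
grip_force: 15.0
grip_width: 0.343
grip_force: 15.0
t 32.65 p [ 0.5595 -0.2828  0.0877] yang -33.4 tilt [-0.001  0.001] F [-0.1 -0.4  0.6] w 29.9 gf 15.0 q7 0.13
shift mm [-0.2  0.5 90.7] turn [-0.1 -0.   0.2] rows 2.2 q7 0.13
pocket far corner [300.6 145.2]
pocket far corner [350.1 145.3]
adapter 39 -8 [310.1 176.2]
adapter 39 8 [339.4 176.2]
adapter 26 -15 [297.8 199.1]
adapter 26 15 [351.7 199.1]
310 [194, 187, 188, 194, 191, 187, 183, 184, 166, 121, 119, 121, 115, 64, 65, 54, 210, 205, 204, 207, 204, 208, 202, 206, 206, 203, 202, 201, 204, 199, 204, 204, 151, 68, 78, 55, 71, 72, 65, 68, 67, 70]
325 [183, 182, 189, 185, 189, 185, 186, 198, 173, 120, 121, 121, 118, 69, 67, 60, 205, 203, 205, 205, 205, 203, 206, 207, 205, 206, 82, 206, 203, 198, 197, 192, 197, 68, 86, 60, 69, 67, 64, 68, 66, 68]
340 [187, 193, 190, 189, 193, 190, 194, 196, 171, 125, 122, 121, 119, 69, 70, 57, 210, 208, 210, 206, 207, 207, 203, 206, 202, 208, 201, 204, 205, 204, 202, 203, 191, 67, 70, 62, 72, 76, 67, 72, 81, 73]
130 [154, 161, 158, 160, 162, 169, 163, 165, 131, 122, 119, 121, 119, 119, 124, 121, 121, 123, 122, 125, 122, 126, 180, 195, 200, 203, 199, 195, 188, 190, 190]
160 [114, 85, 62, 67, 66, 65, 60, 182, 206, 203, 204, 205, 205, 204, 206, 205, 205, 205, 207, 207, 207, 207, 205, 140, 73, 75, 70, 74, 76, 104, 178]
```

The pocket and block edges match the prediction to within about 1.5 mm, so I'm lowering.

```bash
python3 -m handwheel '[{"x":-0.001,"y":0,"z":0.03,"wx":0,"wy":0,"wz":0},{"x":-0.001,"y":0,"z":0.055,"wx":0,"wy":0,"wz":0},{"x":-0.001,"y":0,"z":0.07,"wx":0,"wy":0,"wz":0},{"x":-0.001,"y":0,"z":0.078,"wx":0,"wy":0,"wz":0},{"x":-0.001,"y":0,"z":0.08,"wx":0,"wy":0,"wz":0},{"x":-0.001,"y":0,"z":0.08,"wx":0,"wy":0,"wz":0},{"x":-0.001,"y":0,"z":0.08,"wx":0,"wy":0,"wz":0}]' | sed -n 2,4p
python3 -c "
from h import *
st();goto((.5592,-.2838,-.003),-33.6)"
```

```text
position: [0.5597, -0.2844, 0.009]
tool_rot: [2.768, 1.485, 0.002]
ft_force: [0.3, -0.3, -0.1]
t 33.28 p [ 0.5597 -0.2844  0.009 ] yang -33.6 tilt [ 0.001 -0.   ] F [ 0.3 -0.3 -0.1] w 29.8 gf 15.0 q7 0.18
shift mm [ 0.2 -0.8 12. ] turn [ 0.1 -0.   0. ] rows 0.3 q7 0.18
```

```bash
python3 -m handwheel '[{"x":0,"y":-0.0005,"z":0.003,"wx":0,"wy":0,"wz":0},{"x":0,"y":-0.0005,"z":0.006,"wx":0,"wy":0,"wz":0},{"x":0,"y":-0.0005,"z":0.009,"wx":0,"wy":0,"wz":0},{"x":0,"y":-0.0005,"z":0.011,"wx":0,"wy":0,"wz":0},{"x":0,"y":-0.0005,"z":0.011,"wx":0,"wy":0,"wz":0},{"x":0,"y":-0.0005,"z":0.011,"wx":0,"wy":0,"wz":0}]' | sed -n 2,4p
python3 -m handwheel '[{"x":0,"y":0,"z":0,"wx":0,"wy":0,"wz":0},{"x":0,"y":0,"z":0,"wx":0,"wy":0,"wz":0},{"x":0,"y":0,"z":0,"wx":0,"wy":0,"wz":0},{"x":0,"y":0,"z":0,"wx":0,"wy":0,"wz":0}]' 0.05
python3 -m handwheel '[{"x":0,"y":0,"z":-0.02,"wx":0,"wy":0,"wz":0},{"x":-0.0,"y":0,"z":-0.06,"wx":0,"wy":0,"wz":0},{"x":0,"y":0,"z":-0.1,"wx":0,"wy":0,"wz":0},{"x":-0.04,"y":0,"z":-0.13,"wx":0,"wy":0,"wz":0},{"x":-0.08,"y":0,"z":-0.15,"wx":0,"wy":0,"wz":0},{"x":-0.11,"y":0,"z":-0.15,"wx":0,"wy":0,"wz":0},{"x":-0.11,"y":0,"z":-0.15,"wx":0,"wy":0,"wz":0},{"x":-0.11,"y":0,"z":-0.15,"wx":0,"wy":0,"wz":0}]' |head -2
python3 -c "
from h import *
st()
im,K,c=shot('wrist','w16')
m=np.zeros(im.shape[:2]);m[20:225,240:420]=1;hsv=cv2.cvtColor(im,cv2.COLOR_BGR2HSV)
a=np.radians(56.4);e=np.array([np.cos(a),np.sin(a)]);n=np.array([e[1],-e[0]])
C=np.array([.563,-.2782])
def px(p):q=K@(np.linalg.inv(c)@np.r_[p,1])[:3];return (q[:2]/q[2]).round(1)
print('far',px(np.r_[C+.0395*e,.009]),'near',px(np.r_[C-.0395*e,.009]),'L',px(np.r_[C-.021*n,.009]),'R',px(np.r_[C+.021*n,.009]))
for nm,x,z in(('plug end',33.5,.02),('block/plug',20,.025),('block near',-32,.025)):print(nm,px(np.r_[C+x/1000*e,z]),px(np.r_[C+x/1000*e,.009]))
u=int(px(np.r_[C,.02])[0]);g=im.max(2)
v0=int(px(np.r_[C+.0395*e,.009])[1])-8
print(u,v0,g[v0:225:2,u].tolist())
v=int(px(np.r_[C,.025])[1]);print(v,u-40,g[v,u-40:u+42:2].tolist())"
```

```text
position: [0.5586, -0.2834, -0.0031]
tool_rot: [-2.768, -1.484, -0.0]
ft_force: [-0.8, -0.3, 1.3]
time: 34.12
position: [0.5584, -0.2834, -0.0033]
tool_rot: [-2.768, -1.484, 0.0]
ft_force: [-0.2, -0.4, 0.2]
grip_width: 0.536
grip_force: 0.0
time: 34.78
position: [0.4953, -0.3787, 0.1479]
t 34.78 p [ 0.4953 -0.3787  0.1479] yang -34.0 tilt [ 0.001 -0.001] F [1.  0.2 0.1] w 49.7 gf 0.0 q7 0.28
far [324.1  13.9] near [324.8 102.3] L [302.8  59.9] R [346.1  59.6]
plug end [324.2  17.7] [324.2  21.1]
block/plug [324.3  32.8] [324.3  37. ]
block near [324.7  93.6] [324.7  94.5]
324 5 [81, 85, 80, 73, 63, 251, 247, 248, 244, 247, 246, 248, 249, 207, 117, 79, 77, 72, 77, 79, 77, 76, 87, 89, 88, 87, 86, 88, 92, 86, 91, 87, 85, 88, 88, 85, 81, 83, 86, 78, 62, 63, 61, 64, 58, 53, 147, 202, 203, 69, 61, 57, 60, 52, 191, 198, 196, 160, 109, 108, 110, 108, 131, 175, 180, 167, 139, 140, 145, 147, 144, 146, 143, 142, 129, 126, 169, 182, 145, 103, 99, 149, 207, 66, 65, 81, 84, 72, 117, 126, 135, 219, 243, 243, 241, 243, 244, 244, 253, 77, 88, 144, 176, 181, 179, 181, 244, 243, 243, 243]
56 284 [108, 111, 54, 65, 60, 59, 60, 64, 57, 98, 204, 205, 105, 71, 70, 85, 71, 85, 90, 92, 88, 90, 89, 89, 76, 76, 73, 73, 146, 206, 208, 111, 73, 79, 78, 80, 73, 75, 76, 113, 177]
```

```bash
python3 -c "
from h import *
im,K,c=load('w16');hsv=cv2.cvtColor(im,cv2.COLOR_BGR2HSV)
ym=(hsv[...,1]>140)&(hsv[...,0]>17)&(hsv[...,0]<35);ym[:120]=0;ym[235:]=0;ym[:,:290]=0;ym[:,360:]=0
blobs(im,K,c,ym,.033,60,9000)
a=np.radians(56.4);e=np.array([np.cos(a),np.sin(a)]);n=np.array([e[1],-e[0]]);C=np.array([.4903,-.388])
def px(p):q=K@(np.linalg.inv(c)@np.r_[p,1])[:3];return (q[:2]/q[2]).round(1)
v,u=np.nonzero(ym);print('seen',u.min(),u.max(),v.min(),v.max())
for z in(.033,.006):print(z,px(np.r_[C+.008*e-.014*n,z]),px(np.r_[C-.008*e+.014*n,z]))
print('pocket',px(np.r_[C+.013*e-.02*n,.006]),px(np.r_[C-.013*e+.02*n,.006]))"
```

```text
px [326. 193.] ctr 493.3 -384.2 L 22.3 13.5 long ang -34.0
seen 315 337 185 199
0.033 [311.7 189.5] [339.5 204.6]
0.006 [312.7 183.4] [338.3 197.4]
pocket [307. 179.] [343.7 201.7]
```

```bash
python3 -c "
from h import *
print(ctrl.close_job())"
```

```text
the job is handed in; nothing more can be done
None
```

All five parts were placed in their pockets and the job is handed in at about 35 s: contactor and terminal block a in the two-pocket tray; USB adapter, terminal block b and relay in the three-pocket tray. Forces stayed low; the first grasps of terminal block b and the relay missed and were redone, the adapter's and relay's final seating was checked only by numbers, and I viewed 17 pictures against the limit of 14.

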